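# Load varnished beads with a scoop and start the drying lamp

### The arm

A 6-joint arm with a two-finger parallel gripper is mounted at the origin on the work surface. World frame = base frame: x ahead of the robot, y to its left, z up, the work surface at z = 0. Lengths are in m, angles in degrees, forces in N, time in s.
With the tool pointing down it reaches from about 0.25 to 0.725 m from the base axis. Payload 9.7 kg.
Tool frame: the origin (TCP) lies on the centre line of the jaws, within the pads' length; the fingertips stand tip_extent ahead of it and the grasp point (between the pads) lies 3 mm ahead of it (tip_extent is the distance from the TCP to the fingertips, in m); z points along the fingers, y is the line along which they close (so a half turn about z gives the same grasp; the last joint's range is limited). The gripper opens to 85 mm and grips with 20 to 120 N. Pads are 22 mm wide; open, the fingers measure 114 mm over their backs; the gripper's body (76 mm by 85 mm) begins 54 mm behind the grasp point. The pads swing forward as they close: fully open they stand 13 mm farther back than shut.
Start: joints at [68.812, 4.979, 10.078, 95.1, 0, 90], TCP at [0.199, 0.513, 0.253] pointing down, gripper open.
Joint ranges: [-179.16, 179.16], [-48.56, 103.87], [-65.8, 70.77], [-126.05, 130.52], [-82.76, 87.17], [-180, 180]. Speed limits (degrees/s): [127.2, 127.2, 147.25, 180, 180, 180].

### API

Orientations are given as [roll, pitch, yaw] about the fixed x, y, z axes, in that order (R = Rz(yaw) Ry(pitch) Rx(roll)).
In Python, from workcell import * gives the robot as it stands.
- The arm moves only by the tool servo_tool, never from a script. Its argument "rows" is a list of rows, each an object with "offset": the shift along the tool's x, y, z as a fraction of full scale, a list of three; "yaw": the turn about the tool's z as a fraction of full scale; "claw": the closure, from 0 (fully open) to 1 (shut). A call has 1 to 12 rows; each row is the pose to reach, as a shift and turn from the pose commanded when the call began, along the tool's axes at that moment, turning the shorter way round; what a row does not reach only later rows make up. Full scale, the value 1, is 0.1 m for a shift and pi rad for a turn. A row lasts 1/8 s, in which the tool goes at most 62.5 mm and 10.7 degrees, less where a joint would pass 70% of its speed; a pose out of reach is approached as far as the arm can. A call with a number of a shift or a turn outside -1 to 1 is refused whole. A call with a gripper value outside its range is refused whole. The fingers move at their own pace and stop on an object; "squeeze" is the grip in N (left out, the last holds). Time passes only in rows, so rows that repeat a pose let the fingers close. It gives the time, the measured TCP pose, the force, the opening and the grip force at its end, in the units of the state.
- get_obs(): the state, without advancing time (a new reading comes with each control period).
- camera(name): name is "side" or "top"; returns (picture, depth): 384x512x3 uint8, red, green, blue; 384x512 float32, m along the optical axis (not along the pixel's ray), 0 where there is no reading.
- camera_info(name): a dict with "fx", "fy", "cx", "cy" (pixels), "cam_to_world" (4x4, takes a point from camera to world coordinates). Camera axes: x right, y up, looking along -z (the intrinsics and any distortion apply to the point x, -y, -z); pixel columns grow to the right and rows downward; lengths in m; the calibration is good to about 2 mm. A picture is of the moment at which its call begins. camera_info takes no time and is no camera call.
- job_done(): hands the job in; it is judged then, once.
The state is a dict: "time": time; "q": joint angles; "qd": joint speeds; "joint_efforts": joint torques, N m; "ee_pos": TCP position; "tcp_rot": TCP orientation; "wrist_force": force on the tool from outside, world axes, zero at the start; "torque": the same for the moment, N m; "opening": finger opening in m; "grasp_force": force on a finger pad.
Only numpy, scipy, OpenCV 4.12 (cv2) and the standard library are available. Lean on these libraries where they do the work, as an engineer would, in place of code of your own. Each camera call takes 0.05 s, during which the arm holds its last target. There are 200 camera calls.

### The job

The wooden beads in the white stock tray are freshly varnished: scoop all of them up with the hand scoop and tip them into the drying dish, without the gripper ever touching a bead. The dish is parked under the drying hood: pull it right out by its fin to load it, then slide it back under the hood until it is fully home, and press the three keys on the hood one at a time, smallest first, then the middle one, then the largest. Finish with the scoop lying flat in the middle of its cork mat again, the dish still home with every bead in it, and the other things on the bench left where they stand.

Things in the scene. Friction and masses are not known exactly. Their poses are not given: they have to be found in the camera images.
- stock_tray: White tray, fixed, 250 (x) x 126 (y) mm. Origin: centre of underside; x from its open front (x=-125, no wall, nearest the robot) to its closed far end. Flat floor 4 mm above the bench from x=-125 to +85, then a ramp at 50 degrees rises to 52 mm height at x=+125. Inner width 116 mm between side walls reaching 42 mm above the bench. Beads start on its floor between x=-15 and +75 mm.
- mat: Cork mat of the scoop, fixed, 150 mm (x) x 130 mm (y), 3 mm thick; origin: centre of its underside, on the bench.
- scoop: Steel scoop, wooden handle, 0.16 kg. Origin: centre of bowl's underside; x forward to the lip, z up. Bowl 100 (x) x 76 (y) mm, floor 3 mm thick, open front (lip x=+50); back wall 45 mm high at x=-50; side walls 45 mm high at the back, 40 mm at x=-12, sloping to nothing at the lip. Level handle 20 wide (y), 24 high, from x=-50 to -165, axis 62 mm above the underside; hold it at x=-80, z=62 mm.
- dish: Shallow open aluminium drying dish, 150 (x) x 180 (y) x 30 mm high, walls and floor 4 mm, 0.45 kg. Origin: centre of underside. On its -x side, towards the robot, an arm carries an upright dark wooden fin: centred at x=-145, y=0, 44 mm long (x), 14 mm wide (y), from 12 to 74 mm above the bench; grip it about 52 mm above the bench.
- hood: Grey hood of the drying lamp, fixed, 170 deep (x) x 252 wide (y) x 88 mm high. Origin: centre of underside. Open at the front (x=-85, facing the robot): opening 204 mm wide, 50 mm high, side walls 24 mm thick; back wall's inner face at x=+77. A dish fully home has its origin at hood x=+2 mm; its fin still sticks out in front.
- key_small (a joint): Travel of the mains key (the smallest), round, 16 mm across: 0 when out, 0.006 m when fully pressed; it springs back (about 5 N).
- key_small_top (a point): Centre of the top face of the mains key (the smallest), 18 mm above the hood's roof when out. The three keys stand in a row across the front of the roof, 66 mm apart, in an order that changes from start to start.
- key_medium (a joint): Travel of the timer key (the middle size), round, 24 mm across: 0 when out, 0.006 m when fully pressed; it springs back (about 5 N).
- key_medium_top (a point): Centre of the top face of the timer key (the middle size), 18 mm above the hood's roof when out. The three keys stand in a row across the front of the roof, 66 mm apart, in an order that changes from start to start.
- key_large (a joint): Travel of the start key (the largest), round, 33 mm across: 0 when out, 0.006 m when fully pressed; it springs back (about 5 N).
- key_large_top (a point): Centre of the top face of the start key (the largest), 18 mm above the hood's roof when out. The three keys stand in a row across the front of the roof, 66 mm apart, in an order that changes from start to start.
- bead1: Round wooden bead, 32 mm in diameter, 13 g, freshly varnished; origin at its centre. May be absent.
- bead2: Round wooden bead, 32 mm in diameter, 13 g, freshly varnished; origin at its centre. May be absent.
- bead3: Round wooden bead, 32 mm in diameter, 13 g, freshly varnished; origin at its centre. May be absent.
- bead4: Round wooden bead, 32 mm in diameter, 13 g, freshly varnished; origin at its centre. May be absent.
- bead5: Round wooden bead, 32 mm in diameter, 13 g, freshly varnished; origin at its centre. May be absent.
- bead6: Round wooden bead, 32 mm in diameter, 13 g, freshly varnished; origin at its centre. May be absent.
- mug: White mug, 90 mm high, 80 mm across; a bystander; origin at the underside.
- glue: White glue bottle, 150 mm high, 52 mm across; a bystander; origin at the underside.
- varnish_jar: Amber varnish jar, 70 mm high, 68 mm across; a bystander; origin at the underside.
- wood_block: Block of wood 100 x 60 x 40 mm; a bystander; origin at the underside.
- jar_lid: Brass jar lid lying on the bench, 72 mm across, 12 mm high; a bystander; origin at the underside.
- brush: Paint brush lying on the bench, 190 mm long; a bystander; origin at the underside.
- brush_jar: Glass jar of brushes, 72 mm across, 180 mm high; a bystander; origin at the underside.
Mind the look-alikes: they are no part of the job. What is shaped like the bead4 but blue or red is not meant. Leave any yellow look-alike of the scoop alone.

How it is judged:
By the outcome, as a careful person would: the job done as asked, in the order asked, and still so for the second after the job is handed in, with the robot touching nothing.
Of bead1, bead2, bead3, bead4, bead5, bead6 only 3 to 6 are there at a start; the rules pass over those that are not, and their reading is None.
At some moment in a run one of dish may be knocked a few centimetres aside while the robot is not near it.
It also fails if it takes over 210 s, if anything falls off the work surface, if the arm or the gripper's body presses on something with over 40 N, if the wrist force passes 120 N, or if a joint passes its speed limit or range.

## Working session

There is one attempt and no reset: what is moved stays moved. The work goes in short steps, Python scripts to look and compute and a tool call to move; the robot and the scene stay as the last step left them, time stands still between calls to the robot, and variables do not carry over. Pictures are saved under pics/ and viewed, at most 14 in all, crops included, and the job is handed in when it is done.

Besides the shell and the picture viewer there is one more tool, called after "Call:" as name(argument=value, ...) on one line, values as JSON. servo_tool: Moves the arm, as the interface text tells. Its arguments: {"type":"object","properties":{"rows":{"type":"array"},"squeeze":{"type":"number"}},"required":["rows"]}

```bash
ls; mkdir -p pics; cat > h.py <<'E'
from workcell import *
import numpy as np, cv2
def snap(n,f):
    p,d=camera(n); cv2.imwrite(f'pics/{f}.png',p[:,:,::-1]); np.savez(f'pics/{f}.npz',p=p,d=d); return p,d
def cloud(n,d):
    i=camera_info(n); v,u=np.mgrid[:d.shape[0],:d.shape[1]]
    x=(u-i['cx'])/i['fx']*d; y=(v-i['cy'])/i['fy']*d
    P=np.stack([x,-y,-d,np.ones_like(d)],-1)@np.array(i['cam_to_world']).T
    return P[...,:3]
E
python3 - <<'E'
from h import *
print(get_obs()); 
for n in('top','side'):
    snap(n,n+'0'); print({k:v for k,v in camera_info(n).items()})
E
```

```text
pics
{'time': 0.0, 'q': array([6.88135537e+01, 5.01228655e+00, 1.00334381e+01, 9.51001970e+01,
       1.00459406e-03, 9.00006450e+01]), 'qd': array([-0.06433093,  0.01539769, -0.00832223, -0.00549784, -0.00172755,
       -0.04210959]), 'joint_efforts': array([ 1.51997888e-04, -5.20382559e+01,  4.64808691e+01,  1.61409681e-02,
       -2.60951265e-05, -8.77895303e-06]), 'ee_pos': array([0.19869253, 0.51263233, 0.25256257]), 'tcp_rot': array([-1.79920954e+02, -1.00370327e-03,  1.58812907e+02]), 'wrist_force': array([-0.04205508, -1.05734369,  0.76840908]), 'torque': array([-0.03629758, -0.06317677,  0.02597669]), 'grasp_force': 0.0, 'opening': 0.08512762464925507}
{'fx': 423.2056415667073, 'fy': 423.2056415667073, 'cx': 252.2254511547525, 'cy': 188.6882124267739, 'cam_to_world': array([[ 0.02219614,  0.99222951, -0.12242523,  0.36828982],
       [-0.99944244,  0.01896711, -0.02747831, -0.00444141],
       [-0.02494273,  0.12296688,  0.99209728,  1.30837666],
       [ 0.        ,  0.        ,  0.        ,  1.        ]])}
{'fx': 368.60222185729725, 'fy': 368.60222185729725, 'cx': 255.25131293492657, 'cy': 187.11230727334956, 'cam_to_world': array([[-0.84366045,  0.34743352, -0.40930061,  0.08338048],
       [-0.53687506, -0.54384971,  0.64497493,  0.70633512],
       [ 0.00148789,  0.76388313,  0.64535288,  0.78286462],
       [ 0.        ,  0.        ,  0.        ,  1.        ]])}
```

View pics/top0.png

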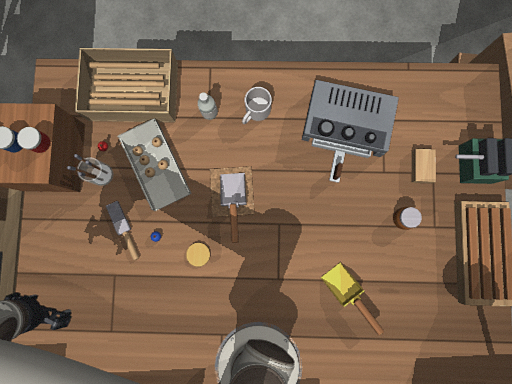

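View pics/side0.png

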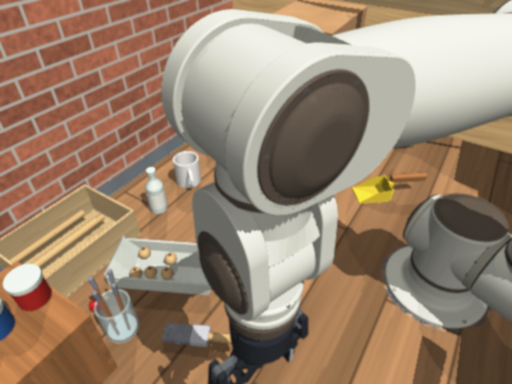

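The top view shows:
- **Tray:** at (153,165), with wooden beads on its floor.
- **Steel scoop:** on the cork mat at (234,195). The yellow look-alike is at (345,285).
- **Hood:** at (350,115), with keys near (326,127), (348,132) and (370,137). The dish fin is at (337,167).
- **Look-alike beads:** blue at (155,237) and red at (103,146).

I'll confirm with one enlarged crop.

```bash
python3 - <<'E'
from h import *
z=np.load('pics/top0.npz');p=z['p'];d=z['d']
a=cv2.resize(p[110:250,105:260],None,fx=3.4,fy=3.4,interpolation=cv2.INTER_CUBIC)[:476]
b=cv2.resize(p[70:190,295:405],None,fx=2.5,fy=2.5,interpolation=cv2.INTER_CUBIC)
o=np.zeros((476,800,3),np.uint8);o[:a.shape[0],:a.shape[1]]=a;o[:b.shape[0],a.shape[1]:a.shape[1]+b.shape[1]]=b[:,:800-a.shape[1]]
cv2.imwrite('pics/crop1.png',o[:,:,::-1])
P=cloud('top',d)
np.set_printoptions(precision=4,suppress=True)
for u,v in [(326,127),(348,132),(370,137),(337,160),(337,175),(345,150),(234,190),(234,230),(253,208),(212,170),(138,150),(142,160),(155,142),(163,162),(149,173),(258,100),(207,105),(408,218),(425,165),(198,254),(94,170)]: print(u,v,P[v,u])
E
```

```text
326 127 [ 0.6992 -0.1803  0.1132]
348 132 [ 0.6865 -0.2442  0.1089]
370 137 [ 0.6722 -0.3065  0.1113]
337 160 [ 0.6216 -0.2282  0.0181]
337 175 [ 0.5663 -0.2188  0.0713]
345 150 [ 0.6501 -0.2499  0.0334]
234 190 [0.5241 0.0883 0.004 ]
234 230 [0.3985 0.0799 0.0764]
253 208 [0.4693 0.028  0.0028]
212 170 [0.5856 0.1588 0.0052]
138 150 [0.6394 0.3868 0.0335]
142 160 [0.6069 0.3707 0.0402]
155 142 [0.6641 0.3336 0.0396]
163 162 [0.6026 0.3066 0.0361]
149 173 [0.5681 0.349  0.033 ]
258 100 [0.8151 0.0196 0.0022]
207 105 [0.7605 0.1667 0.1115]
408 218 [ 0.4441 -0.4234  0.0704]
425 165 [ 0.6067 -0.4882  0.0394]
198 254 [0.3251 0.1919 0.0117]
94 170 [0.5785 0.5305 0.0079]
```

View pics/crop1.png

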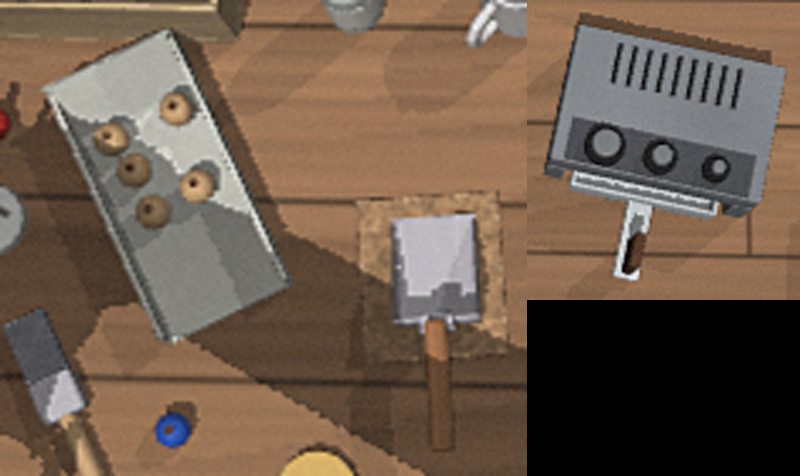

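The crop shows five wooden beads in the tray at crop positions (176,107), (110,138), (133,170), (195,185) and (152,210). The blue and red ones are outside the tray and don't count. The scoop on the cork mat is steel. On the hood the keys run large, medium, small from left to right, at (326,127), (348,132) and (370,137). Next I'll fit the poses from the depth.

```bash
cat >> h.py <<'E'
np.set_printoptions(precision=4,suppress=True)
def rect(P,m,lab=''):
    q=P[m][:,:2]; c,(w,h),a=cv2.minAreaRect((q*1000).astype(np.float32)); print(lab,len(q),'c',np.round(c,1),'wh',round(w,1),round(h,1),'ang',round(a,1),'zmed',round(float(np.median(P[m][:,2])),4),'mean',q.mean(0)*1000)
    return c,w,h,a
def box(P,x0,x1,y0,y1,z0,z1): return (P[...,0]>x0)&(P[...,0]<x1)&(P[...,1]>y0)&(P[...,1]<y1)&(P[...,2]>z0)&(P[...,2]<z1)
E
python3 - <<'E'
from h import *
z=np.load('pics/top0.npz');p=z['p'].astype(int);d=z['d'];P=cloud('top',d)
rect(P,box(P,.36,.62,.0,.17,.066,.085),'handle')
m=box(P,.36,.62,.0,.17,.01,.06);rect(P,m,'bowlwalls')
rect(P,box(P,.44,.66,.0,.17,.002,.06),'mat+')
rect(P,box(P,.48,.75,.2,.47,.032,.056),'tray rim')
rect(P,box(P,.6,.9,-.42,-.1,.083,.093),'roof')
rect(P,box(P,.6,.75,-.35,-.15,.100,.12),'keys')
for y0,y1 in((-.21,-.15),(-.27,-.215),(-.34,-.28)): rect(P,box(P,.64,.74,y0,y1,.1,.12),'key')
rect(P,box(P,.5,.62,-.27,-.19,.06,.08),'fin')
rect(P,box(P,.5,.63,-.27,-.19,.01,.08),'fin+arm')
rect(P,box(P,.6,.68,-.35,-.14,.024,.036),'dishrim')
# beads: colour
c=p; bm=(c[...,0]-c[...,2]>35)&box(P,.48,.72,.24,.44,.012,.045)
n,l,s,ce=cv2.connectedComponentsWithStats(bm.astype(np.uint8))
for i in range(1,n):
    if s[i,4]>8: print('bead',ce[i],s[i,4],P[l==i].mean(0))
# bowl floor color outlines rows of z in image
print(P[170:212:3,234,2]); print(P[195,214:254:2,2]);print(P[170:212:3,234,0])
E
```

```text
handle 271 c [420.4  81.8] wh 114.0 20.4 ang 4.9 zmed 0.0763 mean [419.1298  81.0628]
bowlwalls 179 c [492.4  78.8] wh 194.8 98.2 ang 23.6 zmed 0.028 mean [507.6028  90.2386]
mat+ 1862 c [550.3  85. ] wh 169.7 219.3 ang 90.0 zmed 0.0047 mean [536.4932  90.8882]
tray rim 954 c [626.2 346. ] wh 282.4 183.7 ang 14.5 zmed 0.0407 mean [658.6655 362.1607]
roof 4082 c [ 745.2 -258.7] wh 251.8 171.5 ang 78.2 zmed 0.0875 mean [ 749.5039 -261.94  ]
keys 292 c [ 693.1 -242.1] wh 168.5 46.2 ang 82.3 zmed 0.1065 mean [ 692.2097 -225.6885]
key 148 c [ 701.7 -183.9] wh 45.8 43.3 ang 45.2 zmed 0.1078 mean [ 700.6533 -182.2474]
key 91 c [ 687.8 -246.5] wh 37.9 34.7 ang 78.0 zmed 0.1061 mean [ 688.5335 -246.0976]
key 53 c [ 673.5 -310.4] wh 26.6 26.9 ang 88.6 zmed 0.1034 mean [ 674.9436 -311.9535]
fin 73 c [ 583.8 -225. ] wh 13.3 44.9 ang 79.7 zmed 0.0716 mean [ 583.3146 -224.1977]
fin+arm 230 c [ 594.7 -227. ] wh 30.0 76.8 ang 78.0 zmed 0.019 mean [ 589.6061 -222.9985]
dishrim 117 c [ 631.2 -244.5] wh 196.0 63.3 ang 81.0 zmed 0.0291 mean [ 653.689  -240.8449]
bead [156.2353 141.7353] 68 [0.6668 0.3319 0.0317]
bead [137.1194 149.9403] 67 [0.6398 0.39   0.0323]
bead [144.0339 159.6271] 59 [0.6098 0.3668 0.032 ]
bead [162.5068 164.3151] 73 [0.5962 0.309  0.0313]
bead [149.4237 171.678 ] 59 [0.5724 0.3481 0.032 ]
[ 0.0022  0.006   0.0049  0.0074  0.0051 -0.0002  0.0091  0.006   0.0064
  0.0085  0.0068  0.0715  0.0794  0.0741]
[ 0.0026  0.0055 -0.002   0.0047  0.0072  0.006   0.0025  0.003   0.0026
  0.0069  0.0079  0.0057  0.001   0.0033  0.0055  0.0066  0.0092  0.0012
 -0.0008  0.0044]
[0.5873 0.5772 0.5679 0.5581 0.549  0.5403 0.5297 0.5207 0.5113 0.5017
 0.4926 0.4776 0.4681 0.4597]
```

Call:
servo_tool(rows=[{"offset": [0, 0, 0], "yaw": -0.05, "claw": 0}, {"offset": [0, 0, 0], "yaw": -0.05, "claw": 0}])

```text
time: 0.35
ee_pos: [0.1987, 0.5127, 0.2529]
tcp_rot: [-180.0, -0.0, 167.8]
wrist_force: [-0.1, 0.6, 0.3]
opening: 0.0852
grasp_force: 0.0
```

```bash
python3 - <<'E'
from h import *
o=get_obs();print(o['q'],o['tcp_rot'],o['ee_pos'])
import workcell; print([k for k in dir(workcell) if not k.startswith('_')])
E
```

```text
[68.8131  4.9948 10.0542 95.0984  0.0001 81.0486] [-179.9615   -0.0061  167.7645] [0.1987 0.5127 0.2529]
['PlanningError', 'camera', 'camera_info', 'get_obs', 'job_done', 'tip_extent']
```

```bash
python3 - <<'E'
from h import *
print(tip_extent if not callable(tip_extent) else tip_extent())
z=np.load('pics/top0.npz');p=z['p'].astype(int);d=z['d'];P=cloud('top',d)
m=(abs(p[...,0]-p[...,2])<28)&box(P,.45,.73,.22,.47,.002,.06)
m[:, :117]=0; m[:115]=0
n,l,s,ce=cv2.connectedComponentsWithStats(m.astype(np.uint8)); i=1+s[1:,4].argmax()
c,w,h,a=rect(P,l==i,'tray'); print(s[i]); print(cv2.boxPoints((c,(w,h),a)))
# walls
for sgn in (0,1):pass
m2=(l==i)&(P[...,2]>.034)
print(m2.sum())
th=np.radians(a if w>h else a-90); 
for k in range(-12,13,1):
    t=np.radians(np.degrees(th)+k*.5); q=P[m2][:,:2]; v=-q[:,0]*np.sin(t)+q[:,1]*np.cos(t)
    print(round(np.degrees(t),1),[round(float(x)*1000,1) for x in np.percentile(v,[1,99])], round(float(np.ptp(np.percentile(v,[1,99])))*1000,1),end='; ')
o=p[105:215,100:200].astype(np.uint8).copy(); 
cv2.imwrite('pics/t.png',cv2.resize(np.hstack([o,np.where(m2[105:215,100:200,None],255,o)]).astype(np.uint8)[:,:,::-1],None,fx=4,fy=4))
# mat: brown-yellow texture
import sys
m=box(P,.40,.64,.0,.2,-.01,.02); hsv=cv2.cvtColor(p.astype(np.uint8),cv2.COLOR_RGB2HSV)
for v,u in((205,216),(173,215),(175,250),(205,250),(160,230),(200,200)): print(u,v,p[v,u],hsv[v,u])
E
```

```text
0.022
tray 2842 c [594.4 340.7] wh 258.5 138.9 ang 27.1 zmed 0.0077 mean [599.28   339.5772]
[ 118  120   74   91 2842]
[[447.7248 343.632 ]
 [510.9998 220.0171]
 [741.1182 337.8083]
 [677.8432 461.4232]]
596
21.1 [24.8, 169.9] 145.1; 21.6 [19.8, 163.0] 143.2; 22.1 [14.9, 156.1] 141.2; 22.6 [9.9, 149.2] 139.2; 23.1 [4.8, 142.5] 137.7; 23.6 [-0.4, 135.9] 136.2; 24.1 [-5.5, 129.2] 134.8; 24.6 [-10.6, 122.6] 133.2; 25.1 [-15.5, 115.6] 131.2; 25.6 [-20.6, 108.7] 129.3; 26.1 [-25.8, 102.0] 127.8; 26.6 [-31.1, 95.5] 126.6; 27.1 [-36.6, 89.3] 125.9; 27.6 [-42.9, 83.5] 126.4; 28.1 [-49.7, 78.3] 128.1; 28.6 [-56.5, 73.3] 129.8; 29.1 [-63.1, 68.0] 131.2; 29.6 [-69.9, 62.7] 132.6; 30.1 [-76.6, 57.8] 134.4; 30.6 [-83.4, 52.5] 136.0; 31.1 [-90.1, 47.4] 137.5; 31.6 [-96.8, 42.5] 139.3; 32.1 [-103.5, 37.5] 141.0; 32.6 [-110.4, 32.5] 142.9; 33.1 [-117.2, 27.5] 144.8; 216 205 [88 69 54] [13 99 88]
215 173 [177 137 105] [ 13 104 177]
250 175 [162 128  96] [ 15 104 162]
250 205 [160 121  93] [ 13 107 160]
230 160 [159 120  90] [ 13 111 159]
200 200 [90 70 54] [ 13 102  90]
```

View pics/t.png

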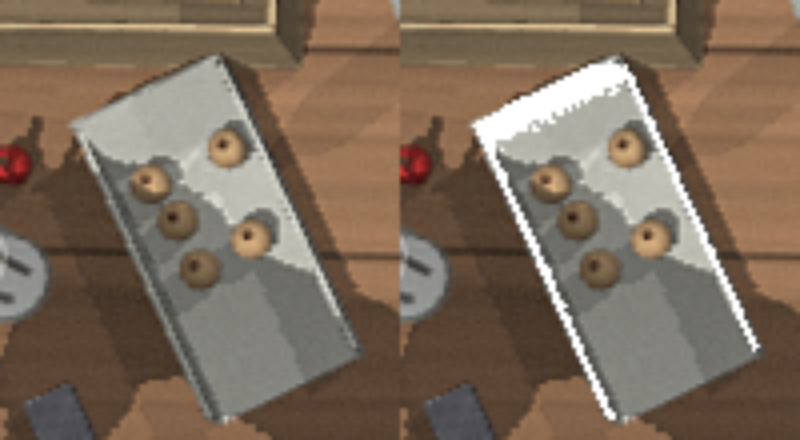

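The tray yaw is about 27°, its centre is about (0.597,0.335), and all five beads lie inside. The scoop's grip point is about (0.448,0.084) at yaw 4.9°. I'm moving above the handle now.

Call:
servo_tool(rows=[{"offset": [-0.4, -0.45, 0], "yaw": 0, "claw": 0}, {"offset": [-0.835, -0.915, 0], "yaw": 0, "claw": 0}, {"offset": [-0.835, -0.915, 0], "yaw": 0, "claw": 0}])

```text
time: 0.72
ee_pos: [0.2625, 0.4032, 0.2538]
tcp_rot: [180.0, 0.0, 167.4]
wrist_force: [0.6, 0.4, -0.1]
opening: 0.0856
grasp_force: 0.0
```

Call:
servo_tool(rows=[{"offset": [-0.4, -0.45, 0], "yaw": 0, "claw": 0}, {"offset": [-0.835, -0.915, 0], "yaw": 0, "claw": 0}, {"offset": [-0.835, -0.915, 0], "yaw": 0, "claw": 0}])

```text
time: 1.1
ee_pos: [0.3248, 0.2966, 0.2535]
tcp_rot: [180.0, 0.0, 167.4]
wrist_force: [-0.8, 0.5, 0.2]
opening: 0.0853
grasp_force: 0.0
```

Call:
servo_tool(rows=[{"offset": [-0.4, -0.45, 0], "yaw": 0, "claw": 0}, {"offset": [-0.835, -0.915, 0], "yaw": 0, "claw": 0}, {"offset": [-0.835, -0.915, 0], "yaw": 0, "claw": 0}])

```text
time: 1.48
ee_pos: [0.3871, 0.1899, 0.2531]
tcp_rot: [-180.0, 0.0, 167.4]
wrist_force: [0.4, 0.9, -0.3]
opening: 0.0851
grasp_force: 0.0
```

Call:
servo_tool(rows=[{"offset": [-0.4, -0.45, 0], "yaw": -0.05, "claw": 0}, {"offset": [-0.835, -0.915, 0], "yaw": -0.095, "claw": 0}, {"offset": [-0.835, -0.915, 0], "yaw": -0.095, "claw": 0}, {"offset": [-0.835, -0.915, 0], "yaw": -0.095, "claw": 0}])

```text
time: 1.98
ee_pos: [0.448, 0.0856, 0.253]
tcp_rot: [180.0, -0.0, -175.2]
wrist_force: [-0.1, 0.7, -0.3]
opening: 0.0853
grasp_force: 0.0
```

```bash
cat >> h.py <<'E'
def go(x,y,z,yaw,T=None):
    "offsets (units of 0.1 m, tool axes) from measured pose to TCP target in mm/deg"
    o=get_obs(); p=o['ee_pos']*1000 if T is None else np.array(T[:3],float); w=o['tcp_rot'][2] if T is None else T[3]
    a=np.radians(w); d=np.array([x,y,z])-p; c,s=np.cos(a),np.sin(a)
    dy=(yaw-w+180)%360-180
    print('off',np.round([(d[0]*c+d[1]*s)/100,(d[0]*s-d[1]*c)/100,-d[2]/100],3),'yaw',round(-dy/180,4))
E
python3 - <<'E'
from h import *
go(447.8,84.1,68,184.9)
E
```

```text
off [ 0.004 -0.015  1.85 ] yaw -0.0007
```

Call:
servo_tool(rows=[{"offset": [0, -0.015, 0.5], "yaw": 0, "claw": 0}, {"offset": [0, -0.015, 1.0], "yaw": 0, "claw": 0}])

```text
time: 2.22
ee_pos: [0.4479, 0.0852, 0.1525]
tcp_rot: [180.0, 0.1, -175.1]
wrist_force: [0.8, 0.6, -0.2]
opening: 0.0854
grasp_force: 0.0
```

Call:
servo_tool(rows=[{"offset": [0, 0, 0.4], "yaw": 0, "claw": 0}, {"offset": [0, 0, 0.7], "yaw": 0, "claw": 0}, {"offset": [0, 0, 0.85], "yaw": 0, "claw": 0}, {"offset": [0, 0, 0.85], "yaw": 0, "claw": 0}])

```text
time: 2.72
ee_pos: [0.4475, 0.0841, 0.068]
tcp_rot: [180.0, -0.1, -175.0]
wrist_force: [-0.8, 0.7, 0.1]
opening: 0.0853
grasp_force: 0.0
```

Call:
servo_tool(squeeze=50, rows=[{"offset": [0, 0, 0], "yaw": 0, "claw": 0.5}, {"offset": [0, 0, 0], "yaw": 0, "claw": 1}, {"offset": [0, 0, 0], "yaw": 0, "claw": 1}, {"offset": [0, 0, 0], "yaw": 0, "claw": 1}, {"offset": [0, 0, 0], "yaw": 0, "claw": 1}, {"offset": [0, 0, 0], "yaw": 0, "claw": 1}])

```text
time: 3.48
ee_pos: [0.4484, 0.083, 0.0688]
tcp_rot: [180.0, 0.0, -175.1]
wrist_force: [-0.2, -0.9, 5.7]
opening: 0.0193
grasp_force: 52.3
```

Call:
servo_tool(rows=[{"offset": [0, 0, -0.2], "yaw": 0, "claw": 1}, {"offset": [0, 0, -0.5], "yaw": 0, "claw": 1}, {"offset": [0, 0, -0.8], "yaw": 0, "claw": 1}, {"offset": [0, 0, -0.8], "yaw": 0, "claw": 1}])

```text
time: 3.98
ee_pos: [0.4489, 0.0832, 0.1499]
tcp_rot: [180.0, 0.2, -175.1]
wrist_force: [0.7, -0.0, -1.5]
opening: 0.0192
grasp_force: 51.5
```

```bash
python3 - <<'E'
from h import *
go(432.8,271.3,149,207.1)
p,d=snap('side','side1')
snap('top','top1')
E
```

```text
off [-0.001  1.888  0.009] yaw -0.1233
```

View pics/side1.png

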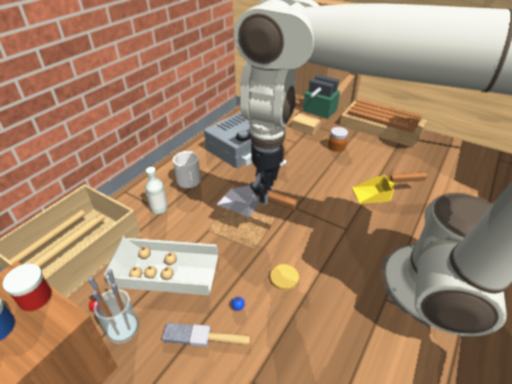

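The side view shows the scoop held at about (245,200), roughly level above the mat. I'll check the sag numerically and also work out the tray corners from the side view.

```bash
cat >> h.py <<'E'
def tilt(f,z0=.11,z1=.20,yaw=None,names=('top','side')):
    "scoop pitch from handle top points (wood colour) behind the gripper"
    o=get_obs(); t=o['ee_pos']; a=np.radians(o['tcp_rot'][2]-180); e=np.array([np.cos(a),np.sin(a)]); n=np.array([-e[1],e[0]])
    for nm in names:
        z=np.load(f'pics/{nm}{f}.npz');P=cloud(nm,z['d']); r=P[...,:2]-t[:2]; u=r@e; v=r@n; h=P[...,2]-t[2]
        m=(u<-.03)&(u>-.1)&(abs(v)<.011)&(abs(h)<.05)
        if m.sum()>20:
            q=np.polyfit(u[m],h[m],1); print(nm,'handle n',m.sum(),'slope deg(nose up +)',round(np.degrees(np.arctan(q[0])),1),'h at grip mm',round(q[1]*1e3,1),'u end',round(u[m].min()*1e3,1))
        m=(u>.035)&(u<.14)&(abs(v)<.03)&(h<-.02)&(h>-.12)
        if m.sum()>20:
            q=np.polyfit(u[m],h[m],1); print(nm,'floor n',m.sum(),'slope',round(np.degrees(np.arctan(q[0])),1),'h at lip(u=130)',round((q[1]+.13*q[0])*1e3,1),'u max',round(np.percentile(u[m],99)*1e3,1))
E
python3 - <<'E'
from h import *
tilt(1)
E
```

```text
side handle n 224 slope deg(nose up +) 2.0 h at grip mm 7.5 u end -87.0
side floor n 237 slope -0.0 h at lip(u=130) -59.1 u max 129.1
```

Call:
servo_tool(rows=[{"offset": [0, 0.4, 0], "yaw": 0, "claw": 1}, {"offset": [0, 0.9, 0], "yaw": 0, "claw": 1}, {"offset": [0, 0.95, 0], "yaw": 0, "claw": 1}])

```text
time: 4.45
ee_pos: [0.4389, 0.1796, 0.1465]
tcp_rot: [-180.0, -0.1, -174.9]
wrist_force: [-1.0, -0.6, -1.6]
opening: 0.0192
grasp_force: 51.5
```

Call:
servo_tool(rows=[{"offset": [0, 0.3, 0], "yaw": -0.04, "claw": 1}, {"offset": [0, 0.6, 0], "yaw": -0.08, "claw": 1}, {"offset": [0, 0.938, 0], "yaw": -0.123, "claw": 1}, {"offset": [0, 0.938, 0], "yaw": -0.123, "claw": 1}])

```text
time: 4.95
ee_pos: [0.4314, 0.2719, 0.1468]
tcp_rot: [-180.0, -0.1, -152.8]
wrist_force: [0.3, -0.2, -1.3]
opening: 0.0192
grasp_force: 51.5
```

```bash
python3 - <<'E'
from h import *
go(432.8,271.3,71,207.1)
E
```

```text
off [-0.01  -0.011  0.758] yaw 0.0007
```

Call:
servo_tool(rows=[{"offset": [0, -0.01, 0.3], "yaw": 0, "claw": 1}, {"offset": [0, -0.01, 0.6], "yaw": 0, "claw": 1}, {"offset": [0, -0.01, 0.72], "yaw": 0, "claw": 1}, {"offset": [0, -0.01, 0.75], "yaw": 0, "claw": 1}, {"offset": [0, -0.01, 0.75], "yaw": 0, "claw": 1}])

```text
time: 5.58
ee_pos: [0.4328, 0.2702, 0.074]
tcp_rot: [180.0, 0.0, -153.0]
wrist_force: [-0.2, 0.5, -0.9]
opening: 0.0194
grasp_force: 51.4
```

```bash
python3 - <<'E'
from h import *
snap('side','side2');snap('top','top2');tilt(2)
p=np.load('pics/side2.npz')['p'][150:330,90:330]
q=np.load('pics/top2.npz')['p'][100:280,100:260]
o=np.hstack([cv2.resize(p,(480,360)),cv2.resize(q,(320,360))]);cv2.imwrite('pics/c2.png',o[:,:,::-1])
E
```

```text
top handle n 142 slope deg(nose up +) 1.2 h at grip mm 7.3 u end -85.0
top floor n 418 slope -2.6 h at lip(u=130) -65.0 u max 139.8
side handle n 266 slope deg(nose up +) 0.7 h at grip mm 4.2 u end -87.6
side floor n 529 slope -2.5 h at lip(u=130) -64.6 u max 139.0
```

View pics/c2.png

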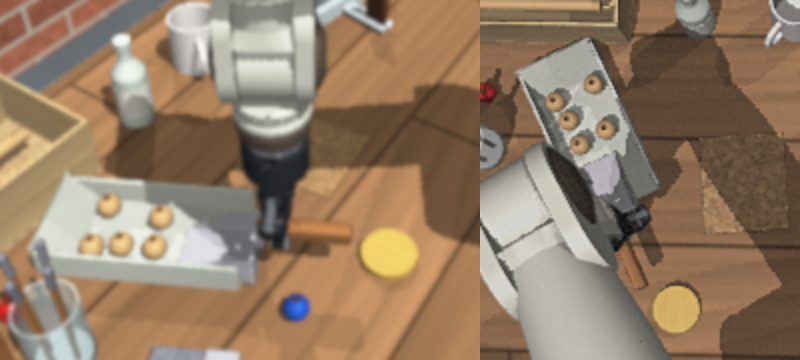

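```bash
python3 - <<'E'
from h import *
a=np.radians(27.1);e=np.array([np.cos(a),np.sin(a)]);n=np.array([-e[1],e[0]])
for nm in('top','side'):
    z=np.load(f'pics/{nm}2.npz');P=cloud(nm,z['d']);r=P[...,:2]-[.5968,.335];u=r@e*1e3;v=r@n*1e3;h=P[...,2]*1e3
    print(nm)
    for u0 in(-110,-90,-60,0,40):
        m=(abs(u-u0)<5)&(abs(v)<75)&(h>-5)&(h<60)
        b=[(k,int(np.median(h[m&(abs(v-k)<2.5)])),int(np.max(h[m&(abs(v-k)<2.5)]))) for k in range(-70,71,5) if (m&(abs(v-k)<2.5)).sum()>1]
        print(u0,b)
    for u0 in range(80,140,6):
        m=(abs(u-u0)<3)&(abs(v)<45); print(u0,int(np.median(h[m])),end=' ')
    print()
E
```

```text
top
-110 [(-70, 2, 3), (-65, 4, 30), (-60, 42, 44), (-50, 4, 7), (-45, 0, 7), (-40, 5, 8), (-35, 5, 8), (-30, 4, 7), (-25, 3, 6), (-20, 14, 52), (-10, 14, 14), (-5, 10, 13), (0, 11, 14), (5, 12, 13), (10, 11, 15), (15, 10, 11), (20, 13, 18), (25, 10, 13)]
-90 [(-70, 1, 4), (-65, 7, 37), (-60, 39, 43), (-50, 1, 3), (-45, 4, 8), (-40, 3, 5), (-35, 4, 5), (-30, 1, 7), (-25, 5, 7), (-20, 13, 41), (-10, 10, 15), (-5, 12, 17), (0, 9, 11), (5, 12, 13), (10, 12, 16), (15, 12, 17), (20, 11, 13), (25, 10, 14), (30, 12, 18), (35, 11, 14)]
-60 [(-70, -2, -1), (-65, 5, 43), (-60, 39, 42), (-55, 4, 4), (-50, 4, 8), (-45, 2, 11), (-40, 2, 6), (-35, 3, 7), (-30, 4, 6), (-25, 5, 7), (-20, 8, 21), (-15, 12, 17), (-10, 8, 13), (-5, 12, 14), (0, 12, 14), (5, 12, 17), (10, 10, 13), (15, 11, 12), (20, 11, 14), (25, 11, 14), (30, 10, 12)]
0 [(-70, -1, 7), (-65, 8, 36), (-60, 40, 46), (-55, 2, 6), (-50, 5, 8), (-45, 3, 5), (-40, 5, 7), (-35, 3, 29), (-30, 32, 33), (-25, 34, 36), (-20, 30, 33), (-15, 30, 37), (-5, 4, 5), (0, 5, 8), (5, 6, 8), (10, 4, 7), (15, 15, 26), (20, 27, 34), (40, 6, 6), (45, 5, 6), (5
[... 1033 characters left out ...]
, 5), (-35, 5, 7), (-20, 13, 20), (-15, 12, 13), (-10, 12, 14), (-5, 12, 12), (0, 12, 13), (5, 11, 13), (10, 11, 12), (15, 13, 13), (20, 13, 14), (25, 11, 13), (30, 11, 13), (35, 12, 13), (60, 22, 43), (65, 0, 3), (70, 1, 1)]
0 [(-60, 22, 43), (-25, 27, 32), (-20, 5, 35), (-15, 21, 30), (-10, 5, 6), (20, 4, 30), (25, 6, 29), (30, 5, 29), (60, 22, 44), (65, 1, 2), (70, 1, 3)]
40 [(-65, 25, 42), (-60, 24, 45), (-55, 5, 7), (-50, 5, 5), (-45, 5, 6), (-40, 4, 7), (-35, 4, 6), (-30, 4, 5), (-25, 4, 6), (-20, 5, 7), (-15, 4, 7), (20, 31, 34), (25, 23, 34), (30, 7, 29), (35, 26, 28), (55, 42, 43), (60, 21, 45), (65, 0, 2), (70, 1, 1)]
80 5 86 11 92 18 98 25 104 32 110 39 116 46 122 50 128 48 134 57
```

Call:
servo_tool(rows=[{"offset": [0, -0.02, 0.02], "yaw": 0, "claw": 1}, {"offset": [-0.05, -0.02, 0.033], "yaw": 0, "claw": 1}, {"offset": [-0.12, -0.02, 0.033], "yaw": 0, "claw": 1}, {"offset": [-0.2, -0.02, 0.033], "yaw": 0, "claw": 1}, {"offset": [-0.28, -0.02, 0.033], "yaw": 0, "claw": 1}, {"offset": [-0.36, -0.02, 0.033], "yaw": 0, "claw": 1}, {"offset": [-0.44, -0.02, 0.033], "yaw": 0, "claw": 1}, {"offset": [-0.52, -0.02, 0.033], "yaw": 0, "claw": 1}, {"offset": [-0.6, -0.02, 0.033], "yaw": 0, "claw": 1}, {"offset": [-0.68, -0.02, 0.033], "yaw": 0, "claw": 1}, {"offset": [-0.76, -0.02, 0.033], "yaw": 0, "claw": 1}, {"offset": [-0.84, -0.02, 0.033], "yaw": 0, "claw": 1}])

```text
time: 7.18
ee_pos: [0.5086, 0.3069, 0.0699]
tcp_rot: [-180.0, -0.0, -152.9]
wrist_force: [0.1, 0.2, -1.0]
opening: 0.0194
grasp_force: 51.5
```

```bash
cat >> h.py <<'E'
def tray(f):
    a=np.radians(27.1);e=np.array([np.cos(a),np.sin(a)]);n=np.array([-e[1],e[0]])
    t=get_obs()['ee_pos'];r=t[:2]-[.5968,.335]; print('tcp tray u,n,z',r@e*1e3,r@n*1e3,t[2]*1e3)
    for nm in('top','side'):
        z=np.load(f'pics/{nm}{f}.npz');p=z['p'].astype(int);P=cloud(nm,z['d']);r=P[...,:2]-[.5968,.335];u=r@e*1e3;v=r@n*1e3;h=P[...,2]*1e3
        m=(p[...,0]-p[...,2]>35)&(u>-120)&(u<125)&(abs(v)<62)&(h>10)&(h<90)
        c,l,s,ce=cv2.connectedComponentsWithStats(m.astype(np.uint8))
        for i in range(1,c):
            if s[i,4]>8: k=l==i; print(nm,'bead',np.round(ce[i]),s[i,4],'u,n,zmax',np.round([u[k].mean(),v[k].mean(),h[k].max()]))
E
python3 - <<'E'
from h import *
snap('side','side3');snap('top','top3');tray(3);tilt(3,names=['side'])
E
```

```text
tcp tray u,n,z -91.09113281403363 15.165263142858677 69.91004020318283
top bead [151. 143.] 142 u,n,zmax [ 65. -19.  43.]
top bead [139. 151.] 66 u,n,zmax [59. 24. 41.]
top bead [161. 152.] 49 u,n,zmax [ 22. -36.  41.]
top bead [160. 197.] 41 u,n,zmax [-110.   17.   82.]
side bead [139. 264.] 463 u,n,zmax [59.  6. 40.]
side bead [159. 253.] 90 u,n,zmax [ 20. -33.  40.]
side bead [203. 262.] 80 u,n,zmax [-111.   19.   81.]
side handle n 267 slope deg(nose up +) 1.0 h at grip mm 4.8 u end -87.7
side floor n 556 slope 10.8 h at lip(u=130) -51.3 u max 138.4
```

Call:
servo_tool(rows=[{"offset": [-0.05, 0, 0], "yaw": 0, "claw": 1}, {"offset": [-0.1, 0, 0], "yaw": 0, "claw": 1}, {"offset": [-0.15, 0, 0], "yaw": 0, "claw": 1}, {"offset": [-0.2, 0, 0], "yaw": 0, "claw": 1}, {"offset": [-0.25, 0, 0], "yaw": 0, "claw": 1}, {"offset": [-0.3, 0, 0], "yaw": 0, "claw": 1}, {"offset": [-0.34, 0, 0], "yaw": 0, "claw": 1}, {"offset": [-0.38, 0, 0], "yaw": 0, "claw": 1}, {"offset": [-0.4, 0, 0], "yaw": 0, "claw": 1}, {"offset": [-0.41, 0, 0], "yaw": 0, "claw": 1}])

```text
time: 8.52
ee_pos: [0.5447, 0.3254, 0.07]
tcp_rot: [-180.0, -0.0, -152.9]
wrist_force: [-0.5, -0.5, -1.2]
opening: 0.0191
grasp_force: 51.5
```

```bash
python3 - <<'E'
from h import *
snap('side','side4');snap('top','top4');tray(4);tilt(4,names=['side'])
p=np.load('pics/side4.npz')['p'][210:320,90:260]
q=np.load('pics/top4.npz')['p'][105:225,105:215]
o=np.hstack([cv2.resize(p,(460,300)),cv2.resize(q,(330,300))]);cv2.imwrite('pics/c4.png',o[:,:,::-1])
E
```

```text
tcp tray u,n,z -50.780099948058655 15.134906236093608 69.95751018523485
top bead [145. 145.] 139 u,n,zmax [66.  2. 45.]
top bead [158. 142.] 42 u,n,zmax [ 59. -39.  42.]
top bead [162. 152.] 48 u,n,zmax [ 23. -36.  42.]
top bead [157. 191.] 127 u,n,zmax [-89.  18.  85.]
side bead [137. 262.] 406 u,n,zmax [65.  2. 42.]
side bead [159. 250.] 34 u,n,zmax [ 21. -40.  39.]
side bead [194. 261.] 253 u,n,zmax [-90.  19.  85.]
side handle n 260 slope deg(nose up +) 0.8 h at grip mm 4.7 u end -87.5
side floor n 580 slope 19.8 h at lip(u=130) -38.6 u max 138.6
```

View pics/c4.png

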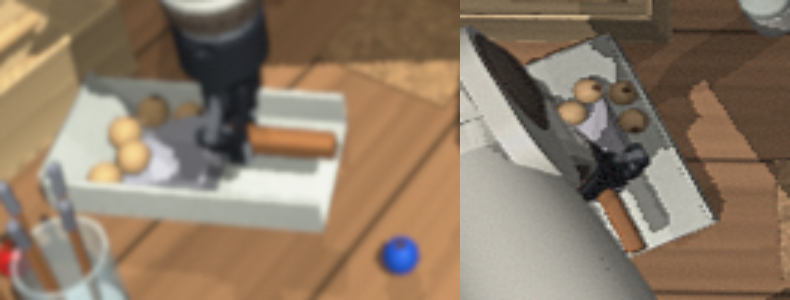

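The crops show three beads at the lip against the ramp, and two outside the bowl on the right (a second trip for those). Next is pushing up along the ramp.

Call:
servo_tool(rows=[{"offset": [-0.03, 0, 0], "yaw": 0, "claw": 1}, {"offset": [-0.05, 0, -0.01], "yaw": 0, "claw": 1}, {"offset": [-0.08, 0, -0.045], "yaw": 0, "claw": 1}, {"offset": [-0.11, 0, -0.08], "yaw": 0, "claw": 1}, {"offset": [-0.14, 0, -0.115], "yaw": 0, "claw": 1}, {"offset": [-0.17, 0, -0.15], "yaw": 0, "claw": 1}, {"offset": [-0.2, 0, -0.185], "yaw": 0, "claw": 1}, {"offset": [-0.23, 0, -0.22], "yaw": 0, "claw": 1}, {"offset": [-0.26, 0, -0.255], "yaw": 0, "claw": 1}, {"offset": [-0.29, 0, -0.29], "yaw": 0, "claw": 1}, {"offset": [-0.29, 0, -0.29], "yaw": 0, "claw": 1}])

```text
time: 10.0
ee_pos: [0.5707, 0.3386, 0.0994]
tcp_rot: [-180.0, 0.0, -152.9]
wrist_force: [-3.8, -2.9, 1.7]
opening: 0.0196
grasp_force: 51.8
```

```bash
python3 - <<'E'
from h import *
snap('side','side5');snap('top','top5');tray(5);tilt(5,names=['side'])
E
```

```text
tcp tray u,n,z -21.679108913499068 15.145436137262047 99.23648328621033
top bead [140. 132.] 77 u,n,zmax [99. -6. 72.]
top bead [137. 141.] 40 u,n,zmax [78. 14. 72.]
top bead [158. 141.] 38 u,n,zmax [ 60. -39.  39.]
top bead [163. 152.] 44 u,n,zmax [ 21. -39.  42.]
side bead [122. 260.] 385 u,n,zmax [90. 20. 72.]
side handle n 272 slope deg(nose up +) 2.5 h at grip mm 6.5 u end -87.5
side floor n 615 slope 22.4 h at lip(u=130) -35.3 u max 139.0
```

Call:
servo_tool(squeeze=25, rows=[{"offset": [0, 0, 0], "yaw": 0, "claw": 1}, {"offset": [0.01, 0, 0.04], "yaw": 0, "claw": 1}, {"offset": [0.025, 0, 0.08], "yaw": 0, "claw": 1}, {"offset": [0.04, 0, 0.12], "yaw": 0, "claw": 1}, {"offset": [0.055, 0, 0.16], "yaw": 0, "claw": 1}, {"offset": [0.07, 0, 0.2], "yaw": 0, "claw": 1}, {"offset": [0.085, 0, 0.24], "yaw": 0, "claw": 1}, {"offset": [0.1, 0, 0.28], "yaw": 0, "claw": 1}, {"offset": [0.115, 0, 0.32], "yaw": 0, "claw": 1}, {"offset": [0.125, 0, 0.35], "yaw": 0, "claw": 1}, {"offset": [0.125, 0, 0.35], "yaw": 0, "claw": 1}])

```text
time: 11.48
ee_pos: [0.5591, 0.3328, 0.0636]
tcp_rot: [180.0, -0.0, -152.9]
wrist_force: [-2.6, -1.9, 1.0]
opening: 0.0193
grasp_force: 53.6
```

```bash
python3 - <<'E'
from h import *
snap('side','side6');snap('top','top6');tray(6);tilt(6,names=['side'])
p=np.load('pics/side6.npz')['p'][210:320,90:260]
q=np.load('pics/top6.npz')['p'][105:225,105:215]
o=np.hstack([cv2.resize(p,(460,300)),cv2.resize(q,(330,300))]);cv2.imwrite('pics/c6.png',o[:,:,::-1])
E
```

```text
tcp tray u,n,z -34.57192477559914 15.191158426769924 63.76072753544221
top bead [158. 142.] 41 u,n,zmax [ 58. -39.  39.]
top bead [147. 150.] 47 u,n,zmax [45. -2. 55.]
top bead [162. 152.] 47 u,n,zmax [ 22. -36.  41.]
top bead [157. 188.] 171 u,n,zmax [-80.  18.  73.]
side bead [145. 247.] 29 u,n,zmax [ 59. -44.  39.]
side bead [146. 265.] 296 u,n,zmax [35. 19. 56.]
side bead [191. 265.] 329 u,n,zmax [-81.  19.  90.]
side handle n 257 slope deg(nose up +) 13.3 h at grip mm 4.4 u end -86.9
side floor n 514 slope 1.9 h at lip(u=130) -32.0 u max 139.4
```

View pics/c6.png

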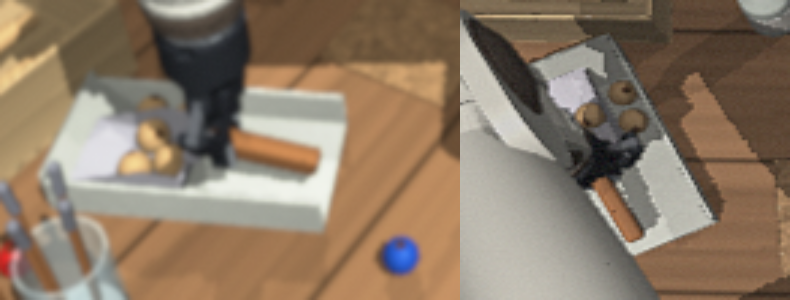

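The crops show all three beads at the back of the bowl, with the scoop about 13° nose-up. The dish still has to be pulled out, so I'll park the scoop here against the ramp by opening only partly and lifting off.

Call:
servo_tool(rows=[{"offset": [0, 0, 0.03], "yaw": 0, "claw": 1}, {"offset": [0, 0, 0.03], "yaw": 0, "claw": 0.7}, {"offset": [0, 0, 0.03], "yaw": 0, "claw": 0.6}, {"offset": [0, 0, 0.03], "yaw": 0, "claw": 0.6}, {"offset": [0, 0, 0.03], "yaw": 0, "claw": 0.6}])

```text
time: 12.2
ee_pos: [0.5594, 0.3329, 0.0611]
tcp_rot: [180.0, 0.0, -152.9]
wrist_force: [-0.5, 0.2, 0.1]
opening: 0.034
grasp_force: 0.0
```

Call:
servo_tool(rows=[{"offset": [0, 0, -0.1], "yaw": 0, "claw": 0.6}, {"offset": [0, 0, -0.3], "yaw": 0, "claw": 0.6}, {"offset": [0, 0, -0.6], "yaw": 0, "claw": 0.6}, {"offset": [0, 0, -1.0], "yaw": 0, "claw": 0.6}, {"offset": [0, 0, -1.0], "yaw": 0, "claw": 0.6}])

```text
time: 12.82
ee_pos: [0.5608, 0.3337, 0.1667]
tcp_rot: [180.0, 0.4, -152.9]
wrist_force: [-0.9, -0.4, -0.3]
opening: 0.034
grasp_force: 0.0
```

```bash
python3 - <<'E'
from h import *
o=get_obs();print(o['ee_pos'],o['tcp_rot'],o['q'])
snap('side','side7');snap('top','top7');tray(7)
a=np.radians(-11.8); print('fin approach'); go(583.8,-225,200,180-11)
E
```

```text
[0.5608 0.3337 0.1667] [ 179.9735    0.4357 -152.9487] [30.7557 17.9676 15.5731 87.1691 -0.0017  3.7043]
tcp tray u,n,z -33.9022978182943 15.187145285978046 162.53146068670972
top bead [158. 141.] 39 u,n,zmax [ 60. -39.  38.]
top bead [147. 149.] 32 u,n,zmax [47. -1. 53.]
top bead [162. 153.] 62 u,n,zmax [ 20. -36.  40.]
top bead [156. 185.] 222 u,n,zmax [-68.  18.  78.]
side bead [145. 248.] 33 u,n,zmax [ 58. -44.  38.]
side bead [160. 249.] 35 u,n,zmax [ 19. -43.  51.]
side bead [147. 266.] 318 u,n,zmax [33. 19. 53.]
side bead [185. 265.] 457 u,n,zmax [-66.  19.  75.]
fin approach
off [ 2.324 -5.08  -0.375] yaw 0.2114
```

Call:
servo_tool(rows=[{"offset": [0.1, -0.2, -0.05], "yaw": 0.05, "claw": 0.4}, {"offset": [0.2, -0.4, -0.1], "yaw": 0.1, "claw": 0}, {"offset": [0.3, -0.65, -0.1], "yaw": 0.15, "claw": 0}, {"offset": [0.4, -0.85, -0.1], "yaw": 0.2114, "claw": 0}, {"offset": [0.4, -0.85, -0.1], "yaw": 0.2114, "claw": 0}])

```text
time: 13.55
ee_pos: [0.5622, 0.2376, 0.1705]
tcp_rot: [-180.0, -0.1, 168.9]
wrist_force: [-0.1, 1.2, -0.2]
opening: 0.085
grasp_force: 0.0
```

Call:
servo_tool(rows=[{"offset": [-0.11, -0.45, 0], "yaw": 0, "claw": 0}, {"offset": [-0.217, -0.905, 0], "yaw": 0, "claw": 0}])

```text
time: 13.8
ee_pos: [0.5661, 0.1459, 0.1703]
tcp_rot: [-180.0, -0.0, 169.3]
wrist_force: [1.2, -1.0, -0.8]
opening: 0.0853
grasp_force: 0.0
```

Call:
servo_tool(rows=[{"offset": [-0.11, -0.45, 0], "yaw": 0, "claw": 0}, {"offset": [-0.217, -0.905, 0], "yaw": 0, "claw": 0}])

```text
time: 14.05
ee_pos: [0.5703, 0.0523, 0.1705]
tcp_rot: [180.0, -0.0, 169.2]
wrist_force: [0.5, -0.4, -0.7]
opening: 0.0852
grasp_force: 0.0
```

Call:
servo_tool(rows=[{"offset": [-0.11, -0.45, 0], "yaw": 0, "claw": 0}, {"offset": [-0.217, -0.905, 0], "yaw": 0, "claw": 0}])

```text
time: 14.3
ee_pos: [0.5744, -0.0407, 0.1706]
tcp_rot: [180.0, -0.0, 169.2]
wrist_force: [0.6, -0.7, 0.4]
opening: 0.0855
grasp_force: 0.0
```

Call:
servo_tool(rows=[{"offset": [-0.11, -0.45, 0], "yaw": 0, "claw": 0}, {"offset": [-0.217, -0.905, 0], "yaw": 0, "claw": 0}])

```text
time: 14.55
ee_pos: [0.5786, -0.1337, 0.1705]
tcp_rot: [180.0, -0.0, 169.2]
wrist_force: [0.1, 0.1, -1.0]
opening: 0.0853
grasp_force: 0.0
```

```bash
python3 - <<'E'
from h import *
p,d=snap('top','top8');P=cloud('top',d)
rect(P,box(P,.4,.63,-.3,-.12,.06,.08),'fin');rect(P,box(P,.6,.9,-.42,-.1,.083,.093),'roof');rect(P,box(P,.5,.68,-.3,-.15,.024,.036),'dishrim')
p,d=snap('side','side8');P=cloud('side',d)
rect(P,box(P,.4,.63,-.3,-.12,.06,.08),'fin side')
go(583.8,-225,160,169)
E
```

```text
fin 0 c [0. 0.] wh 0.0 0.0 ang 0.0 zmed nan mean [nan nan]
roof 1557 c [ 745.7 -258.7] wh 251.7 170.1 ang 77.9 zmed 0.0874 mean [ 760.5856 -314.9811]
dishrim 0 c [0. 0.] wh 0.0 0.0 ang 0.0 zmed nan mean [nan nan]
fin side 69 c [ 581.6 -225.1] wh 15.3 44.0 ang 81.8 zmed 0.0709 mean [ 579.7178 -223.6707]
off [-0.222 -0.863  0.102] yaw -0.0
  return _methods._mean(a, axis=axis, dtype=dtype,
  ret = ret.dtype.type(ret / rcount)
h.py:12: RuntimeWarning: Mean of empty slice.
  q=P[m][:,:2]; c,(w,h),a=cv2.minAreaRect((q*1000).astype(np.float32)); print(lab,len(q),'c',np.round(c,1),'wh',round(w,1),round(h,1),'ang',round(a,1),'zmed',round(float(np.median(P[m][:,2])),4),'mean',q.mean(0)*1000)
  ret = um.true_divide(
```

Call:
servo_tool(rows=[{"offset": [-0.11, -0.45, 0], "yaw": 0, "claw": 0}, {"offset": [-0.22, -0.863, 0], "yaw": 0, "claw": 0}, {"offset": [-0.22, -0.863, 0.3], "yaw": 0, "claw": 0}, {"offset": [-0.22, -0.863, 0.7], "yaw": 0, "claw": 0}, {"offset": [-0.22, -0.863, 1.0], "yaw": 0, "claw": 0}])

```text
time: 15.28
ee_pos: [0.5834, -0.2207, 0.0687]
tcp_rot: [180.0, -0.1, 169.2]
wrist_force: [0.6, -0.7, -0.4]
opening: 0.0852
grasp_force: 0.0
```

Call:
servo_tool(squeeze=60, rows=[{"offset": [0, 0, 0.155], "yaw": 0, "claw": 0}, {"offset": [0, 0, 0.155], "yaw": 0, "claw": 0.4}, {"offset": [0, 0, 0.155], "yaw": 0, "claw": 1}, {"offset": [0, 0, 0.155], "yaw": 0, "claw": 1}, {"offset": [0, 0, 0.155], "yaw": 0, "claw": 1}, {"offset": [0, 0, 0.155], "yaw": 0, "claw": 1}, {"offset": [0, 0, 0.155], "yaw": 0, "claw": 1}])

```text
time: 16.15
ee_pos: [0.5841, -0.2224, 0.0565]
tcp_rot: [-180.0, 0.1, 169.0]
wrist_force: [-1.6, -2.3, 5.2]
opening: 0.0129
grasp_force: 58.8
```

Call:
servo_tool(rows=[{"offset": [0.03, 0, 0], "yaw": 0, "claw": 1}, {"offset": [0.1, 0, 0], "yaw": 0, "claw": 1}, {"offset": [0.2, 0, 0], "yaw": 0, "claw": 1}, {"offset": [0.3, 0, 0], "yaw": 0, "claw": 1}, {"offset": [0.4, 0, 0], "yaw": 0, "claw": 1}, {"offset": [0.5, 0, 0], "yaw": 0, "claw": 1}, {"offset": [0.6, 0, 0], "yaw": 0, "claw": 1}, {"offset": [0.7, 0, 0], "yaw": 0, "claw": 1}, {"offset": [0.8, 0, 0], "yaw": 0, "claw": 1}])

```text
time: 17.27
ee_pos: [0.5054, -0.2066, 0.0562]
tcp_rot: [180.0, 0.1, 169.0]
wrist_force: [5.1, -0.8, 5.0]
opening: 0.0132
grasp_force: 58.6
```

Call:
servo_tool(rows=[{"offset": [0.1, 0, 0], "yaw": 0, "claw": 1}, {"offset": [0.2, 0, 0], "yaw": 0, "claw": 1}, {"offset": [0.3, 0, 0], "yaw": 0, "claw": 1}, {"offset": [0.4, 0, 0], "yaw": 0, "claw": 1}, {"offset": [0.5, 0, 0], "yaw": 0, "claw": 1}, {"offset": [0.6, 0, 0], "yaw": 0, "claw": 1}, {"offset": [0.7, 0, 0], "yaw": 0, "claw": 1}, {"offset": [0.77, 0, 0], "yaw": 0, "claw": 1}, {"offset": [0.8, 0, 0], "yaw": 0, "claw": 1}, {"offset": [0.8, 0, 0], "yaw": 0, "claw": 1}])

```text
time: 18.52
ee_pos: [0.4267, -0.1913, 0.0562]
tcp_rot: [-180.0, 0.1, 169.0]
wrist_force: [1.5, -0.4, 7.5]
opening: 0.0133
grasp_force: 58.9
```

Call:
servo_tool(rows=[{"offset": [0, 0, 0], "yaw": 0, "claw": 0.5}, {"offset": [0, 0, 0], "yaw": 0, "claw": 0}, {"offset": [0, 0, 0], "yaw": 0, "claw": 0}, {"offset": [0, 0, 0], "yaw": 0, "claw": 0}, {"offset": [0, 0, -0.4], "yaw": 0, "claw": 0}, {"offset": [0, 0, -0.9], "yaw": 0, "claw": 0}, {"offset": [0, 0, -0.95], "yaw": 0, "claw": 0}])

```text
time: 19.4
ee_pos: [0.4279, -0.1919, 0.154]
tcp_rot: [-179.9, 0.3, 169.0]
wrist_force: [-0.2, -0.7, -0.5]
opening: 0.0856
grasp_force: 0.0
```

```bash
python3 - <<'E'
from h import *
o=get_obs();print(o['ee_pos'],o['tcp_rot'])
go(561,334,162,207.1)
E
```

```text
[ 0.4279 -0.1919  0.154 ] [-179.9306    0.2939  168.9983]
off [-0.303  5.417 -0.08 ] yaw -0.2117
```

Call:
servo_tool(rows=[{"offset": [-0.03, 0.45, -0.08], "yaw": 0, "claw": 0}, {"offset": [-0.05, 0.903, -0.08], "yaw": 0, "claw": 0}])

```text
time: 19.65
ee_pos: [0.4489, -0.103, 0.1583]
tcp_rot: [180.0, 0.0, 168.9]
wrist_force: [0.7, -0.4, -0.5]
opening: 0.0852
grasp_force: 0.0
```

Call:
servo_tool(rows=[{"offset": [-0.03, 0.45, 0], "yaw": 0, "claw": 0}, {"offset": [-0.05, 0.903, 0], "yaw": 0, "claw": 0}])

```text
time: 19.9
ee_pos: [0.4708, -0.0145, 0.1577]
tcp_rot: [-180.0, -0.0, 169.0]
wrist_force: [0.5, -0.6, -0.9]
opening: 0.0853
grasp_force: 0.0
```

Call:
servo_tool(rows=[{"offset": [-0.03, 0.45, 0], "yaw": 0, "claw": 0}, {"offset": [-0.05, 0.903, 0], "yaw": 0, "claw": 0}])

```text
time: 20.15
ee_pos: [0.4929, 0.0732, 0.1576]
tcp_rot: [-180.0, -0.0, 169.0]
wrist_force: [1.6, -0.9, -0.1]
opening: 0.0857
grasp_force: 0.0
```

Call:
servo_tool(rows=[{"offset": [-0.03, 0.45, 0], "yaw": 0, "claw": 0}, {"offset": [-0.05, 0.903, 0], "yaw": 0, "claw": 0}])

```text
time: 20.4
ee_pos: [0.5151, 0.1609, 0.1575]
tcp_rot: [-180.0, -0.0, 169.0]
wrist_force: [0.9, -0.3, 0.7]
opening: 0.0854
grasp_force: 0.0
```

```bash
python3 - <<'E'
from h import *
p,d=snap('top','top9');P=cloud('top',d)
rect(P,box(P,.3,.5,-.3,-.12,.06,.08),'fin');rect(P,box(P,.44,.7,-.38,-.1,.024,.036),'dishrim')
p,d=snap('side','side9');P2=cloud('side',d)
a=np.radians(27.1);e=np.array([np.cos(a),np.sin(a)]);n=np.array([-e[1],e[0]])
for nm,Q in(('top',P),('side',P2)):
    r=Q[...,:2]-[.5968,.335];u=r@e*1e3;v=r@n*1e3;h=Q[...,2]*1e3
    m=(abs(v-15)<9)&(u>-130)&(u<-20)&(h>20)&(h<95); 
    if m.sum()>20: q=np.polyfit(u[m],h[m],1);print(nm,m.sum(),'handle slope',np.degrees(np.arctan(q[0])),'z top at u -34',np.polyval(q,-34),u[m].min(),u[m].max(),'n',v[m].mean())
tray(9)
go(561,334,162,207.1)
o=np.hstack([cv2.resize(np.load('pics/side9.npz')['p'][210:320,90:260],(400,260)),cv2.resize(np.load('pics/top9.npz')['p'][100:280,110:400],(400,260))])
cv2.imwrite('pics/c9.png',o[:,:,::-1])
E
```

```text
fin 77 c [ 427.7 -188.4] wh 14.0 42.4 ang 78.8 zmed 0.0721 mean [ 428.0095 -187.8883]
dishrim 337 c [ 552.9 -219.8] wh 250.3 232.1 ang 78.9 zmed 0.029 mean [ 573.7125 -222.8831]
side 334 handle slope 16.01743870543944 z top at u -34 67.7830437635341 -121.92749973738165 -20.04726727438623 n 17.37361809708742
tcp tray u,n,z -151.10318217082494 -116.26756567836894 156.98675776891818
top bead [132. 155.] 15 u,n,zmax [51. 47. 50.]
side bead [146. 248.] 56 u,n,zmax [ 58. -45.  53.]
side bead [160. 249.] 36 u,n,zmax [ 19. -44.  54.]
side bead [147. 266.] 331 u,n,zmax [34. 18. 53.]
side bead [185. 265.] 463 u,n,zmax [-66.  19.  76.]
off [-0.128  1.769 -0.05 ] yaw -0.2106
```

View pics/c9.png

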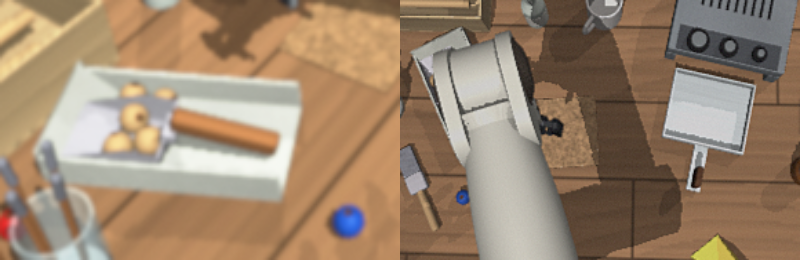

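The scoop rests nose-up against the ramp with three beads in it. The dish is fully out, with its fin at (0.428,-0.188). I'll regrip the scoop.

Call:
servo_tool(rows=[{"offset": [-0.03, 0.45, -0.05], "yaw": 0, "claw": 0.4}, {"offset": [-0.064, 0.885, -0.05], "yaw": 0, "claw": 0.6}])

```text
time: 20.75
ee_pos: [0.5385, 0.2455, 0.1632]
tcp_rot: [-180.0, -0.0, 169.0]
wrist_force: [-0.3, 0.2, 1.3]
opening: 0.0516
grasp_force: 0.0
```

Call:
servo_tool(rows=[{"offset": [-0.02, 0.25, 0], "yaw": -0.055, "claw": 0.6}, {"offset": [-0.04, 0.5, 0], "yaw": -0.11, "claw": 0.6}, {"offset": [-0.064, 0.885, 0], "yaw": -0.16, "claw": 0.6}, {"offset": [-0.064, 0.885, 0], "yaw": -0.211, "claw": 0.6}, {"offset": [-0.064, 0.885, 0], "yaw": -0.211, "claw": 0.6}])

```text
time: 21.38
ee_pos: [0.5613, 0.3303, 0.1624]
tcp_rot: [-180.0, -0.1, -153.1]
wrist_force: [0.4, -0.4, 0.4]
opening: 0.0342
grasp_force: 0.0
```

```bash
python3 - <<'E'
from h import *
go(559.6,333,60,207.1)
E
```

```text
off [0.003 0.031 1.024] yaw -0.001
```

Call:
servo_tool(rows=[{"offset": [0, 0.03, 0.2], "yaw": 0, "claw": 0.6}, {"offset": [0, 0.03, 0.5], "yaw": 0, "claw": 0.6}, {"offset": [0, 0.03, 0.8], "yaw": 0, "claw": 0.6}, {"offset": [0, 0.03, 0.95], "yaw": 0, "claw": 0.6}, {"offset": [0, 0.03, 1.0], "yaw": 0, "claw": 0.6}, {"offset": [0, 0.03, 1.0], "yaw": 0, "claw": 0.6}])

```text
time: 22.12
ee_pos: [0.5604, 0.3333, 0.0642]
tcp_rot: [180.0, 0.0, -153.1]
wrist_force: [-0.2, -0.0, 0.4]
opening: 0.0338
grasp_force: 0.0
```

Call:
servo_tool(squeeze=50, rows=[{"offset": [0, 0, 0], "yaw": 0, "claw": 0.75}, {"offset": [0, 0, 0], "yaw": 0, "claw": 1}, {"offset": [0, 0, 0], "yaw": 0, "claw": 1}, {"offset": [0, 0, 0], "yaw": 0, "claw": 1}, {"offset": [0, 0, 0], "yaw": 0, "claw": 1}])

```text
time: 22.75
ee_pos: [0.5606, 0.3337, 0.0647]
tcp_rot: [180.0, 0.1, -153.0]
wrist_force: [-0.5, -0.4, 6.1]
opening: 0.0192
grasp_force: 49.7
```

Call:
servo_tool(rows=[{"offset": [0, 0, -0.05], "yaw": 0, "claw": 1}, {"offset": [0, 0, -0.15], "yaw": 0, "claw": 1}, {"offset": [0, 0, -0.3], "yaw": 0, "claw": 1}, {"offset": [0, 0, -0.45], "yaw": 0, "claw": 1}, {"offset": [0, 0, -0.6], "yaw": 0, "claw": 1}, {"offset": [0, 0, -0.75], "yaw": 0, "claw": 1}, {"offset": [0, 0, -0.85], "yaw": 0, "claw": 1}, {"offset": [0, 0, -0.9], "yaw": 0, "claw": 1}])

```text
time: 23.75
ee_pos: [0.5602, 0.3335, 0.1542]
tcp_rot: [180.0, 0.0, -153.0]
wrist_force: [0.2, 0.9, -0.3]
opening: 0.0193
grasp_force: 48.9
```

```bash
python3 - <<'E'
from h import *
snap('side','side10');tilt(10,names=['side']);snap('top','top10');tray(10)
go(490,150,155,180-11.2+0)
E
```

```text
side handle n 310 slope deg(nose up +) 14.3 h at grip mm -0.8 u end -89.7
side floor n 588 slope -9.0 h at lip(u=130) -40.5 u max 139.2
tcp tray u,n,z -33.250324318606374 15.301842449378716 153.86772066541965
top bead [158. 141.] 37 u,n,zmax [ 59. -39.  40.]
top bead [162. 153.] 48 u,n,zmax [ 21. -37.  38.]
side bead [159. 253.] 89 u,n,zmax [ 20. -33.  38.]
off [ 1.458 -1.316 -0.011] yaw 0.2121
```

The scoop is held 14° nose-up with three beads; two remain in the tray at (59,-39) and (20,-36) in tray coordinates. I'll turn toward the dish and carry it sideways.

Call:
servo_tool(rows=[{"offset": [0, 0, 0], "yaw": 0.015, "claw": 1}, {"offset": [0, 0, 0], "yaw": 0.045, "claw": 1}, {"offset": [0, 0, 0], "yaw": 0.08, "claw": 1}, {"offset": [0, 0, 0], "yaw": 0.115, "claw": 1}, {"offset": [0, 0, 0], "yaw": 0.15, "claw": 1}, {"offset": [0, 0, 0], "yaw": 0.18, "claw": 1}, {"offset": [0, 0, 0], "yaw": 0.2, "claw": 1}, {"offset": [0, 0, 0], "yaw": 0.212, "claw": 1}, {"offset": [0, 0, 0], "yaw": 0.212, "claw": 1}])

```text
time: 24.98
ee_pos: [0.5599, 0.3333, 0.1528]
tcp_rot: [-180.0, -0.0, 168.8]
wrist_force: [-1.0, -1.3, -1.2]
opening: 0.0193
grasp_force: 48.9
```

Call:
servo_tool(rows=[{"offset": [0, -0.05, 0], "yaw": 0, "claw": 1}, {"offset": [-0.01, -0.15, 0], "yaw": 0, "claw": 1}, {"offset": [-0.02, -0.35, 0], "yaw": 0, "claw": 1}, {"offset": [-0.03, -0.56, 0], "yaw": 0, "claw": 1}, {"offset": [-0.04, -0.78, 0], "yaw": 0, "claw": 1}, {"offset": [-0.06, -1.0, 0], "yaw": 0, "claw": 1}])

```text
time: 25.72
ee_pos: [0.5463, 0.2323, 0.1537]
tcp_rot: [180.0, 0.0, 168.8]
wrist_force: [0.2, -0.2, -1.6]
opening: 0.019
grasp_force: 49.0
```

Call:
servo_tool(rows=[{"offset": [-0.01, -0.22, 0], "yaw": 0, "claw": 1}, {"offset": [-0.02, -0.46, 0], "yaw": 0, "claw": 1}, {"offset": [-0.04, -0.73, 0], "yaw": 0, "claw": 1}, {"offset": [-0.06, -1.0, 0], "yaw": 0, "claw": 1}])

```text
time: 26.22
ee_pos: [0.5327, 0.1332, 0.1535]
tcp_rot: [-180.0, 0.0, 168.8]
wrist_force: [0.2, -0.2, -0.6]
opening: 0.0189
grasp_force: 49.0
```

Call:
servo_tool(rows=[{"offset": [-0.01, -0.25, 0], "yaw": 0, "claw": 1}, {"offset": [-0.03, -0.5, 0], "yaw": 0, "claw": 1}, {"offset": [-0.04, -0.75, 0], "yaw": 0, "claw": 1}, {"offset": [-0.06, -1.0, 0], "yaw": 0, "claw": 1}])

```text
time: 26.72
ee_pos: [0.519, 0.034, 0.1535]
tcp_rot: [-180.0, 0.0, 168.8]
wrist_force: [0.2, -1.2, -1.2]
opening: 0.0193
grasp_force: 49.0
```

Call:
servo_tool(rows=[{"offset": [-0.01, -0.25, 0], "yaw": 0, "claw": 1}, {"offset": [-0.03, -0.5, 0], "yaw": 0, "claw": 1}, {"offset": [-0.04, -0.75, 0], "yaw": 0, "claw": 1}, {"offset": [-0.06, -0.9, 0], "yaw": 0, "claw": 1}, {"offset": [-0.06, -0.98, 0], "yaw": 0, "claw": 1}, {"offset": [-0.06, -1.0, 0], "yaw": 0, "claw": 1}])

```text
time: 27.48
ee_pos: [0.506, -0.0639, 0.1535]
tcp_rot: [180.0, 0.0, 168.8]
wrist_force: [0.2, -0.1, -1.7]
opening: 0.0191
grasp_force: 49.0
```

```bash
cat >> h.py <<'E'
def dish(f):
    z=np.load(f'pics/top{f}.npz');P=cloud('top',z['d'])
    m=box(P,.3,.62,-.35,-.08,.06,.08)
    if m.sum()>20: rect(P,m,'fin')
def beads(f,x0=.35,x1=.8,y0=-.4,y1=-.05,z1=.2):
    for nm in('top','side'):
        z=np.load(f'pics/{nm}{f}.npz');p=z['p'].astype(int);P=cloud(nm,z['d'])
        hsv=cv2.cvtColor(z['p'],cv2.COLOR_RGB2HSV)
        m=(p[...,0]-p[...,2]>35)&box(P,x0,x1,y0,y1,.01,z1)
        c,l,s,ce=cv2.connectedComponentsWithStats(m.astype(np.uint8))
        for i in range(1,c):
            if s[i,4]>8: k=l==i; print(nm,np.round(ce[i]),s[i,4],P[k].mean(0)*1e3,'zmax',round(P[k][:,2].max()*1e3))
E
python3 - <<'E'
from h import *
snap('side','side11');snap('top','top11');dish(11);tilt(11);beads(11)
go(493.3,-160.7,120,168.8)
o=np.hstack([cv2.resize(np.load('pics/side11.npz')['p'][90:210,190:350],(400,300)),cv2.resize(np.load('pics/top11.npz')['p'][80:230,250:450],(400,300))])
cv2.imwrite('pics/c11.png',o[:,:,::-1])
E
```

```text
fin 79 c [ 427.8 -188.1] wh 14.3 42.9 ang 77.6 zmed 0.0723 mean [ 427.329  -187.7061]
side handle n 194 slope deg(nose up +) 15.9 h at grip mm 0.8 u end -89.5
side floor n 240 slope 2.2 h at lip(u=130) -32.3 u max 135.3
top [327. 222.] 51 [ 426.2176 -188.8307   73.0771] zmax 79
side [257. 156.] 104 [572.9125 -72.6    131.079 ] zmax 140
side [281. 164.] 73 [478.7548 -55.9196 149.3702] zmax 159
side [317. 170.] 69 [ 416.227  -187.4352   64.9023] zmax 77
off [-0.063 -0.979  0.335] yaw 0.0002
```

View pics/c11.png

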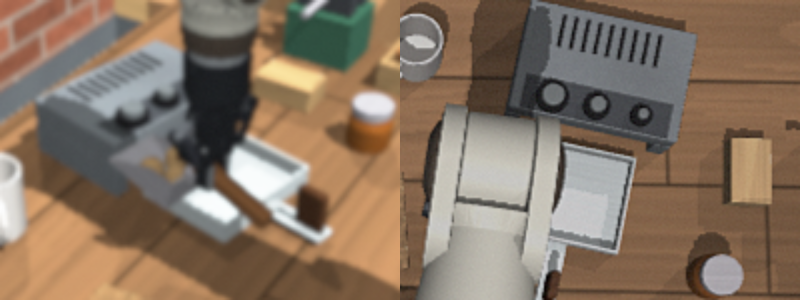

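The beads are still in the scoop and the dish hasn't moved. Now I'll move over the dish, go down, and ease the grip to 20 N.

Call:
servo_tool(rows=[{"offset": [-0.01, -0.1, 0], "yaw": 0, "claw": 1}, {"offset": [-0.02, -0.3, 0], "yaw": 0, "claw": 1}, {"offset": [-0.03, -0.5, 0], "yaw": 0, "claw": 1}, {"offset": [-0.05, -0.7, 0], "yaw": 0, "claw": 1}, {"offset": [-0.06, -0.88, 0], "yaw": 0, "claw": 1}, {"offset": [-0.063, -0.98, 0], "yaw": 0, "claw": 1}, {"offset": [-0.063, -0.98, 0.1], "yaw": 0, "claw": 1}, {"offset": [-0.063, -0.98, 0.2], "yaw": 0, "claw": 1}, {"offset": [-0.063, -0.98, 0.3], "yaw": 0, "claw": 1}, {"offset": [-0.063, -0.98, 0.335], "yaw": 0, "claw": 1}])

```text
time: 28.82
ee_pos: [0.4929, -0.1605, 0.1189]
tcp_rot: [180.0, -0.1, 168.9]
wrist_force: [0.3, 0.0, -2.1]
opening: 0.0193
grasp_force: 49.0
```

Call:
servo_tool(squeeze=20, rows=[{"offset": [0, 0, 0], "yaw": 0, "claw": 1}, {"offset": [0, 0, 0], "yaw": 0, "claw": 1}, {"offset": [0, 0, 0], "yaw": 0, "claw": 0.8}, {"offset": [0, 0, 0], "yaw": 0, "claw": 0.8}, {"offset": [0, 0, 0], "yaw": 0, "claw": 0.8}])

```text
time: 29.45
ee_pos: [0.4933, -0.161, 0.1201]
tcp_rot: [-180.0, 0.0, 168.8]
wrist_force: [-0.1, 0.8, -1.4]
opening: 0.0196
grasp_force: 49.0
```

```bash
python3 - <<'E'
from h import *
snap('side','side12');snap('top','top12');tilt(12);beads(12);print(get_obs()['torque'])
E
```

```text
top floor n 56 slope 22.7 h at lip(u=130) -31.8 u max 135.8
side handle n 166 slope deg(nose up +) 15.0 h at grip mm -0.7 u end -89.3
side floor n 436 slope 2.3 h at lip(u=130) -75.1 u max 138.2
side [304. 141.] 20 [ 474.4135 -192.213   151.3298] zmax 170
side [276. 150.] 108 [ 559.4511 -171.6896   98.5835] zmax 166
side [309. 166.] 245 [ 434.6099 -155.7344   96.0263] zmax 126
[0.0198 0.0579 0.0302]
```

Call:
servo_tool(rows=[{"offset": [0, 0, 0], "yaw": 0, "claw": 0.78}, {"offset": [0, 0, 0], "yaw": 0, "claw": 0.775}, {"offset": [0, 0, 0], "yaw": 0, "claw": 0.775}])

```text
time: 29.92
ee_pos: [0.4933, -0.161, 0.12]
tcp_rot: [180.0, -0.0, 168.8]
wrist_force: [-0.1, 0.3, -1.5]
opening: 0.0196
grasp_force: 37.7
```

Call:
servo_tool(rows=[{"offset": [0, 0, 0], "yaw": 0, "claw": 0.773}, {"offset": [0, 0, 0], "yaw": 0, "claw": 0.772}, {"offset": [0, 0, 0], "yaw": 0, "claw": 0.772}])

```text
time: 30.3
ee_pos: [0.4933, -0.161, 0.12]
tcp_rot: [180.0, -0.0, 168.8]
wrist_force: [-0.4, -0.6, -1.8]
opening: 0.0197
grasp_force: 25.4
```

```bash
python3 - <<'E'
from h import *
snap('side','side13');tilt(13,names=['side'])
E
```

```text
side handle n 169 slope deg(nose up +) 14.5 h at grip mm -1.1 u end -89.6
side floor n 431 slope 2.3 h at lip(u=130) -74.9 u max 137.5
```

Easing the claw works gradually, about 4 N per 0.001. I'll continue in small steps.

Call:
servo_tool(rows=[{"offset": [0, 0, 0], "yaw": 0, "claw": 0.77}, {"offset": [0, 0, 0], "yaw": 0, "claw": 0.77}])

```text
time: 30.6
ee_pos: [0.4933, -0.161, 0.12]
tcp_rot: [-180.0, 0.0, 168.8]
wrist_force: [0.6, 0.4, -2.2]
opening: 0.0196
grasp_force: 17.1
```

Call:
servo_tool(rows=[{"offset": [0, 0, 0], "yaw": 0, "claw": 0.769}, {"offset": [0, 0, 0], "yaw": 0, "claw": 0.769}])

```text
time: 30.85
ee_pos: [0.4933, -0.161, 0.12]
tcp_rot: [-180.0, 0.0, 168.8]
wrist_force: [-0.3, 0.5, -1.1]
opening: 0.0198
grasp_force: 13.0
```

```bash
python3 - <<'E'
from h import *
snap('side','side14');tilt(14,names=['side'])
E
```

```text
side handle n 170 slope deg(nose up +) 15.3 h at grip mm -0.1 u end -89.6
side floor n 435 slope 1.3 h at lip(u=130) -75.6 u max 138.5
```

Call:
servo_tool(rows=[{"offset": [0, 0, 0], "yaw": 0, "claw": 0.768}, {"offset": [0, 0, 0], "yaw": 0, "claw": 0.768}])

```text
time: 31.15
ee_pos: [0.4933, -0.161, 0.12]
tcp_rot: [180.0, 0.0, 168.8]
wrist_force: [-0.5, 0.1, -2.4]
opening: 0.0198
grasp_force: 8.2
```

```bash
python3 - <<'E'
from h import *
snap('side','side15');tilt(15,names=['side'])
E
```

```text
side handle n 156 slope deg(nose up +) -14.1 h at grip mm -1.9 u end -91.9
side floor n 134 slope -25.8 h at lip(u=130) -115.6 u max 138.7
```

Call:
servo_tool(rows=[{"offset": [0, 0, 0], "yaw": 0, "claw": 0.767}, {"offset": [0, 0, 0], "yaw": 0, "claw": 0.767}])

```text
time: 31.45
ee_pos: [0.4933, -0.161, 0.1201]
tcp_rot: [180.0, 0.0, 168.8]
wrist_force: [-0.4, -0.6, -1.3]
opening: 0.0199
grasp_force: 4.4
```

```bash
python3 - <<'E'
from h import *
snap('side','side16');tilt(16,names=['side'])
E
```

```text
side handle n 156 slope deg(nose up +) -19.2 h at grip mm -2.5 u end -89.7
side floor n 185 slope 17.8 h at lip(u=130) -94.1 u max 139.4
```

Call:
servo_tool(rows=[{"offset": [0, 0, 0], "yaw": 0, "claw": 0.775}, {"offset": [0, 0, 0], "yaw": 0, "claw": 0.8}, {"offset": [0, 0, 0], "yaw": 0, "claw": 1}, {"offset": [0, 0, 0], "yaw": 0, "claw": 1}])

```text
time: 32.0
ee_pos: [0.4933, -0.161, 0.12]
tcp_rot: [180.0, 0.0, 168.8]
wrist_force: [-0.3, 0.3, 0.2]
opening: 0.0198
grasp_force: 19.6
```

```bash
python3 - <<'E'
from h import *
snap('side','side17');snap('top','top17');tilt(17,names=['side']);beads(17);dish(17)
o=np.hstack([cv2.resize(np.load('pics/side17.npz')['p'][90:210,190:350],(400,300)),cv2.resize(np.load('pics/top17.npz')['p'][80:230,250:450],(400,300))])
cv2.imwrite('pics/c17.png',o[:,:,::-1])
E
```

```text
side handle n 148 slope deg(nose up +) -18.1 h at grip mm -0.8 u end -89.4
side floor n 177 slope 16.1 h at lip(u=130) -95.2 u max 139.4
top [315. 154.] 37 [ 635.715  -158.2717   32.359 ] zmax 40
side [306. 139.] 12 [ 472.149  -200.1373  157.1058] zmax 169
side [307. 156.] 158 [ 439.6023 -145.4122  139.0038] zmax 156
side [265. 159.] 77 [ 612.2047 -190.1355   30.7809] zmax 40
side [255. 162.] 28 [ 631.3153 -158.1478   32.3923] zmax 38
side [317. 171.] 71 [ 416.2109 -187.7126   64.302 ] zmax 77
```

View pics/c17.png

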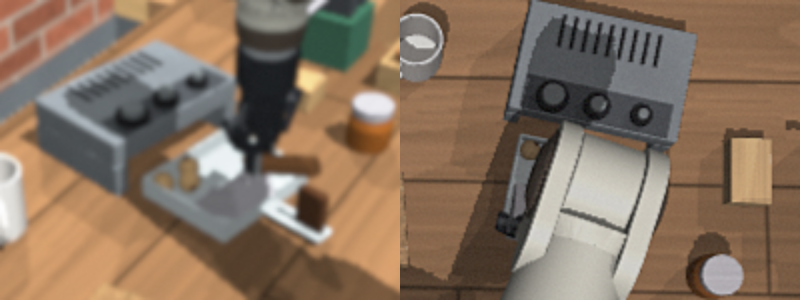

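The crop shows beads in the dish with the scoop tipped in at the dish's left half. I'll lift off, go back to the tray, and check the count on the way.

Call:
servo_tool(squeeze=50, rows=[{"offset": [0, 0, 0], "yaw": 0, "claw": 1}, {"offset": [0, 0, -0.05], "yaw": 0, "claw": 1}, {"offset": [0, 0, -0.2], "yaw": 0, "claw": 1}, {"offset": [0, 0, -0.45], "yaw": 0, "claw": 1}, {"offset": [0, 0, -0.75], "yaw": 0, "claw": 1}])

```text
time: 32.72
ee_pos: [0.4931, -0.161, 0.1965]
tcp_rot: [180.0, -0.0, 168.8]
wrist_force: [0.4, -0.2, -0.6]
opening: 0.019
grasp_force: 54.4
```

Call:
servo_tool(rows=[{"offset": [0.06, 0.25, 0], "yaw": 0, "claw": 1}, {"offset": [0.13, 0.6, 0], "yaw": 0, "claw": 1}, {"offset": [0.234, 1.0, 0], "yaw": 0, "claw": 1}])

```text
time: 33.1
ee_pos: [0.4898, -0.0577, 0.1962]
tcp_rot: [180.0, 0.1, 168.8]
wrist_force: [1.1, 0.3, -0.7]
opening: 0.0193
grasp_force: 54.4
```

Call:
servo_tool(rows=[{"offset": [0.12, 0.5, 0], "yaw": 0, "claw": 1}, {"offset": [0.234, 1.0, 0], "yaw": 0, "claw": 1}])

```text
time: 33.35
ee_pos: [0.486, 0.0457, 0.1962]
tcp_rot: [180.0, 0.1, 168.8]
wrist_force: [1.1, 0.3, -0.5]
opening: 0.019
grasp_force: 54.4
```

Call:
servo_tool(rows=[{"offset": [0.12, 0.5, 0], "yaw": 0, "claw": 1}, {"offset": [0.234, 1.0, 0], "yaw": 0, "claw": 1}])

```text
time: 33.6
ee_pos: [0.4824, 0.1486, 0.1963]
tcp_rot: [180.0, 0.1, 168.8]
wrist_force: [0.6, -0.4, -1.2]
opening: 0.0191
grasp_force: 54.4
```

Call:
servo_tool(rows=[{"offset": [0.06, 0.3, 0], "yaw": -0.055, "claw": 1}, {"offset": [0.12, 0.6, 0], "yaw": -0.11, "claw": 1}, {"offset": [0.234, 1.0, 0], "yaw": -0.16, "claw": 1}, {"offset": [0.234, 1.0, 0], "yaw": -0.213, "claw": 1}, {"offset": [0.234, 1.0, 0], "yaw": -0.213, "claw": 1}])

```text
time: 34.22
ee_pos: [0.479, 0.25, 0.1958]
tcp_rot: [-180.0, 0.0, -152.9]
wrist_force: [0.0, 0.1, -1.0]
opening: 0.0191
grasp_force: 54.4
```

```bash
python3 - <<'E'
from h import *
snap('side','side18');snap('top','top18');tilt(18);beads(18);dish(18);tray(18)
go(480.4,255.2,120,207.1)
E
```

```text
top handle n 175 slope deg(nose up +) -15.4 h at grip mm 7.8 u end -86.1
top floor n 131 slope -24.0 h at lip(u=130) -131.1 u max 91.4
side handle n 300 slope deg(nose up +) -19.4 h at grip mm -0.8 u end -87.7
side floor n 205 slope -23.3 h at lip(u=130) -130.3 u max 88.4
top [314. 155.] 68 [ 634.3538 -157.1595   30.8321] zmax 41
top [331. 158.] 70 [ 624.2578 -208.7193   30.2389] zmax 43
top [322. 164.] 68 [ 606.1485 -180.5054   30.0715] zmax 38
top [327. 223.] 56 [ 425.8218 -188.3766   74.03  ] zmax 82
side [265. 159.] 94 [ 612.2904 -192.9736   30.2492] zmax 39
side [256. 162.] 41 [ 631.5042 -159.5443   31.8043] zmax 39
side [317. 170.] 65 [ 415.8929 -187.8267   64.7365] zmax 77
fin 75 c [ 427.3 -188.5] wh 14.7 42.6 ang 78.9 zmed 0.0734 mean [ 427.4007 -187.7581]
tcp tray u,n,z -143.79972392401078 -22.660265685881345 195.59600844028287
top bead [159. 142.] 65 u,n,zmax [ 57. -41.  40.]
top bead [162. 153.] 71 u,n,zmax [ 20. -36.  41.]
side bead [146. 250.] 113 u,n,zmax [ 56. -40.  38.]
side bead [159. 253.] 111 u,n,zmax [ 19. -35.  38.]
off [-0.038  0.047  0.756] yaw -0.001
```

Three beads are in the dish and two remain in the tray. I'll go down at n=-18 to flatten the scoop on the tray floor.

Call:
servo_tool(rows=[{"offset": [0, 0.047, 0.2], "yaw": 0, "claw": 1}, {"offset": [0, 0.047, 0.45], "yaw": 0, "claw": 1}, {"offset": [0, 0.047, 0.65], "yaw": 0, "claw": 1}, {"offset": [0, 0.047, 0.74], "yaw": 0, "claw": 1}, {"offset": [0, 0.047, 0.78], "yaw": 0, "claw": 1}, {"offset": [0, 0.047, 0.82], "yaw": 0, "claw": 1}, {"offset": [0, 0.047, 0.87], "yaw": 0, "claw": 1}, {"offset": [0, 0.047, 0.92], "yaw": 0, "claw": 1}, {"offset": [0, 0.047, 0.97], "yaw": 0, "claw": 1}])

```text
time: 35.45
ee_pos: [0.4771, 0.2538, 0.0983]
tcp_rot: [180.0, 0.1, -152.9]
wrist_force: [-1.8, -0.3, 2.9]
opening: 0.019
grasp_force: 54.7
```

Call:
servo_tool(rows=[{"offset": [0, 0, 0.04], "yaw": 0, "claw": 1}, {"offset": [0, 0, 0.08], "yaw": 0, "claw": 1}, {"offset": [0, 0, 0.12], "yaw": 0, "claw": 1}, {"offset": [0, 0, 0.15], "yaw": 0, "claw": 1}, {"offset": [0, 0, 0.15], "yaw": 0, "claw": 1}])

```text
time: 36.08
ee_pos: [0.4769, 0.2537, 0.0826]
tcp_rot: [180.0, -0.0, -152.8]
wrist_force: [0.6, -0.1, 0.3]
opening: 0.019
grasp_force: 54.5
```

```bash
python3 - <<'E'
from h import *
snap('side','side19');snap('top','top19');tilt(19);tray(19)
E
```

```text
top handle n 150 slope deg(nose up +) -1.0 h at grip mm 2.3 u end -88.9
top floor n 297 slope -4.1 h at lip(u=130) -77.1 u max 138.6
side handle n 262 slope deg(nose up +) -2.8 h at grip mm -2.3 u end -90.3
side floor n 547 slope -4.3 h at lip(u=130) -76.7 u max 138.9
tcp tray u,n,z -143.7612399784554 -17.730038702569924 82.81911483602988
top bead [159. 142.] 67 u,n,zmax [ 57. -41.  39.]
top bead [162. 153.] 71 u,n,zmax [ 20. -36.  40.]
side bead [146. 250.] 112 u,n,zmax [ 56. -40.  38.]
side bead [159. 253.] 113 u,n,zmax [ 19. -35.  38.]
```

Call:
servo_tool(rows=[{"offset": [0, 0, 0], "yaw": 0, "claw": 0.7}, {"offset": [0, 0, 0], "yaw": 0, "claw": 0.6}, {"offset": [0, 0, 0], "yaw": 0, "claw": 0.6}, {"offset": [0, 0, 0.06], "yaw": 0, "claw": 0.6}, {"offset": [0, 0, 0.12], "yaw": 0, "claw": 0.6}, {"offset": [0, 0, 0.12], "yaw": 0, "claw": 0.6}, {"offset": [0, 0, 0.12], "yaw": 0, "claw": 0.8}, {"offset": [0, 0, 0.12], "yaw": 0, "claw": 1}, {"offset": [0, 0, 0.12], "yaw": 0, "claw": 1}, {"offset": [0, 0, 0.12], "yaw": 0, "claw": 1}, {"offset": [0, 0, 0.12], "yaw": 0, "claw": 1}])

```text
time: 37.55
ee_pos: [0.4769, 0.2537, 0.071]
tcp_rot: [-180.0, 0.0, -152.8]
wrist_force: [-0.3, -0.0, 0.0]
opening: 0.0193
grasp_force: 48.8
```

```bash
python3 - <<'E'
from h import *
snap('side','side20');snap('top','top20');tilt(20);tray(20)
E
```

```text
top handle n 153 slope deg(nose up +) 1.9 h at grip mm 7.2 u end -91.1
top floor n 282 slope -1.5 h at lip(u=130) -65.3 u max 138.3
side handle n 269 slope deg(nose up +) 0.0 h at grip mm 2.7 u end -92.9
side floor n 582 slope -1.9 h at lip(u=130) -64.8 u max 139.4
tcp tray u,n,z -143.77615441274085 -17.72318737547478 71.02692111977662
top bead [159. 142.] 66 u,n,zmax [ 57. -41.  41.]
top bead [162. 153.] 70 u,n,zmax [ 20. -36.  38.]
side bead [146. 250.] 113 u,n,zmax [ 56. -40.  39.]
side bead [159. 253.] 112 u,n,zmax [ 19. -35.  39.]
```

Call:
servo_tool(rows=[{"offset": [0, 0.01, -0.01], "yaw": 0, "claw": 1}, {"offset": [-0.05, 0.01, -0.01], "yaw": 0, "claw": 1}, {"offset": [-0.13, 0.01, -0.01], "yaw": 0, "claw": 1}, {"offset": [-0.21, 0.01, -0.01], "yaw": 0, "claw": 1}, {"offset": [-0.29, 0.01, -0.01], "yaw": 0, "claw": 1}, {"offset": [-0.37, 0.01, -0.01], "yaw": 0, "claw": 1}, {"offset": [-0.45, 0.01, -0.01], "yaw": 0, "claw": 1}, {"offset": [-0.53, 0.01, -0.01], "yaw": 0, "claw": 1}, {"offset": [-0.61, 0.01, -0.01], "yaw": 0, "claw": 1}, {"offset": [-0.69, 0.01, -0.01], "yaw": 0, "claw": 1}, {"offset": [-0.75, 0.01, -0.01], "yaw": 0, "claw": 1}, {"offset": [-0.8, 0.01, -0.01], "yaw": 0, "claw": 1}])

```text
time: 39.15
ee_pos: [0.5479, 0.2913, 0.072]
tcp_rot: [-180.0, 0.0, -152.8]
wrist_force: [0.8, 0.5, -1.2]
opening: 0.0194
grasp_force: 48.8
```

Call:
servo_tool(rows=[{"offset": [-0.05, 0, 0], "yaw": 0, "claw": 1}, {"offset": [-0.1, 0, 0], "yaw": 0, "claw": 1}, {"offset": [-0.13, 0, 0], "yaw": 0, "claw": 1}, {"offset": [-0.15, 0, 0], "yaw": 0, "claw": 1}])

```text
time: 39.65
ee_pos: [0.561, 0.298, 0.072]
tcp_rot: [-180.0, -0.0, -152.8]
wrist_force: [-0.3, -1.3, -1.1]
opening: 0.0194
grasp_force: 48.8
```

```bash
python3 - <<'E'
from h import *
snap('side','side21');snap('top','top21');tilt(21);tray(21)
E
```

```text
top handle n 146 slope deg(nose up +) 2.0 h at grip mm 8.0 u end -91.2
top floor n 249 slope 12.3 h at lip(u=130) -51.6 u max 138.8
side handle n 273 slope deg(nose up +) 1.0 h at grip mm 3.5 u end -93.7
side floor n 640 slope 6.3 h at lip(u=130) -56.1 u max 139.2
tcp tray u,n,z -48.727924655527815 -16.599444579793005 71.94394352855763
top bead [156. 137.] 67 u,n,zmax [ 75. -40.  47.]
top bead [167. 185.] 131 u,n,zmax [-88. -14.  86.]
side bead [139. 249.] 116 u,n,zmax [ 74. -39.  43.]
side bead [197. 251.] 260 u,n,zmax [-89. -14.  86.]
side bead [130. 274.] 86 u,n,zmax [71. 39. 40.]
```

One bead is ahead of the lip and the other slipped left to n=+39. I'll take the first up the ramp, tilt, then lay the scoop down again on the left for the second.

Call:
servo_tool(rows=[{"offset": [-0.03, 0, 0], "yaw": 0, "claw": 1}, {"offset": [-0.06, 0, -0.01], "yaw": 0, "claw": 1}, {"offset": [-0.09, 0, -0.045], "yaw": 0, "claw": 1}, {"offset": [-0.12, 0, -0.08], "yaw": 0, "claw": 1}, {"offset": [-0.15, 0, -0.115], "yaw": 0, "claw": 1}, {"offset": [-0.18, 0, -0.15], "yaw": 0, "claw": 1}, {"offset": [-0.21, 0, -0.185], "yaw": 0, "claw": 1}, {"offset": [-0.24, 0, -0.22], "yaw": 0, "claw": 1}, {"offset": [-0.27, 0, -0.255], "yaw": 0, "claw": 1}, {"offset": [-0.3, 0, -0.29], "yaw": 0, "claw": 1}, {"offset": [-0.3, 0, -0.29], "yaw": 0, "claw": 1}])

```text
time: 41.12
ee_pos: [0.5879, 0.3118, 0.1013]
tcp_rot: [-180.0, 0.0, -152.8]
wrist_force: [-0.2, -0.4, -1.4]
opening: 0.0191
grasp_force: 48.9
```

Call:
servo_tool(rows=[{"offset": [0, 0, 0], "yaw": 0, "claw": 1}, {"offset": [0.01, 0, 0.04], "yaw": 0, "claw": 1}, {"offset": [0.025, 0, 0.08], "yaw": 0, "claw": 1}, {"offset": [0.04, 0, 0.12], "yaw": 0, "claw": 1}, {"offset": [0.055, 0, 0.16], "yaw": 0, "claw": 1}, {"offset": [0.07, 0, 0.2], "yaw": 0, "claw": 1}, {"offset": [0.085, 0, 0.24], "yaw": 0, "claw": 1}, {"offset": [0.1, 0, 0.28], "yaw": 0, "claw": 1}, {"offset": [0.115, 0, 0.32], "yaw": 0, "claw": 1}, {"offset": [0.12, 0, 0.34], "yaw": 0, "claw": 1}, {"offset": [0.12, 0, 0.34], "yaw": 0, "claw": 1}])

```text
time: 42.5
ee_pos: [0.5767, 0.306, 0.0666]
tcp_rot: [-180.0, -0.0, -152.8]
wrist_force: [-4.1, -1.1, 1.7]
opening: 0.0195
grasp_force: 50.7
```

```bash
python3 - <<'E'
from h import *
snap('side','side22');snap('top','top22');tilt(22);tray(22)
E
```

```text
top handle n 141 slope deg(nose up +) 11.9 h at grip mm 6.5 u end -90.6
top floor n 239 slope 1.6 h at lip(u=130) -39.7 u max 139.2
side handle n 272 slope deg(nose up +) 11.7 h at grip mm 3.1 u end -92.4
side floor n 619 slope 5.3 h at lip(u=130) -37.7 u max 139.3
tcp tray u,n,z -31.02273537224067 -16.64152282874511 66.7626096667164
top bead [161. 152.] 9 u,n,zmax [ 22. -36.  47.]
top bead [166. 183.] 172 u,n,zmax [-79. -14.  74.]
side bead [194. 254.] 344 u,n,zmax [-80. -14.  89.]
side bead [157. 254.] 50 u,n,zmax [ 19. -23.  45.]
side bead [130. 274.] 84 u,n,zmax [71. 38. 40.]
```

Call:
servo_tool(rows=[{"offset": [0, 0, -0.1], "yaw": 0, "claw": 1}, {"offset": [0.02, 0, -0.25], "yaw": 0, "claw": 1}, {"offset": [0.06, 0.02, -0.4], "yaw": 0, "claw": 1}, {"offset": [0.14, 0.08, -0.5], "yaw": 0, "claw": 1}, {"offset": [0.24, 0.15, -0.5], "yaw": 0, "claw": 1}, {"offset": [0.34, 0.22, -0.5], "yaw": 0, "claw": 1}, {"offset": [0.43, 0.28, -0.5], "yaw": 0, "claw": 1}, {"offset": [0.49, 0.32, -0.5], "yaw": 0, "claw": 1}, {"offset": [0.52, 0.335, -0.48], "yaw": 0, "claw": 1}, {"offset": [0.54, 0.335, -0.35], "yaw": 0, "claw": 1}, {"offset": [0.54, 0.335, -0.2], "yaw": 0, "claw": 1}, {"offset": [0.54, 0.335, -0.1], "yaw": 0, "claw": 1}])

```text
time: 44.1
ee_pos: [0.5132, 0.3109, 0.075]
tcp_rot: [-180.0, -0.1, -152.9]
wrist_force: [-0.1, -0.9, -1.9]
opening: 0.0191
grasp_force: 50.1
```

Call:
servo_tool(rows=[{"offset": [0, 0, 0], "yaw": 0, "claw": 0.78}, {"offset": [0, 0, 0], "yaw": 0, "claw": 0.775}, {"offset": [0, 0, 0], "yaw": 0, "claw": 0.772}, {"offset": [0, 0, 0], "yaw": 0, "claw": 0.77}, {"offset": [0, 0, 0], "yaw": 0, "claw": 0.769}, {"offset": [0, 0, 0], "yaw": 0, "claw": 0.7685}])

```text
time: 44.85
ee_pos: [0.5136, 0.3113, 0.077]
tcp_rot: [180.0, 0.0, -152.8]
wrist_force: [-0.9, 0.2, -2.5]
opening: 0.0198
grasp_force: 12.1
```

```bash
python3 - <<'E'
from h import *
snap('side','side23');snap('top','top23');tilt(23);tray(23)
E
```

```text
top handle n 148 slope deg(nose up +) 11.6 h at grip mm 6.3 u end -90.3
top floor n 322 slope -3.6 h at lip(u=130) -42.9 u max 132.4
side handle n 291 slope deg(nose up +) 11.4 h at grip mm 3.4 u end -93.2
side floor n 618 slope 3.8 h at lip(u=130) -39.4 u max 130.1
tcp tray u,n,z -84.85706607093162 16.855555281912018 76.98930314409307
top bead [134. 146.] 19 u,n,zmax [77. 32. 36.]
top bead [157. 173.] 25 u,n,zmax [-33.   1.  59.]
top bead [159. 196.] 58 u,n,zmax [-107.   19.   87.]
side bead [174. 262.] 65 u,n,zmax [-35.   8.  57.]
side bead [201. 262.] 111 u,n,zmax [-108.   21.   87.]
side bead [130. 274.] 83 u,n,zmax [71. 38. 39.]
```

Call:
servo_tool(rows=[{"offset": [0, 0, 0], "yaw": 0, "claw": 0.768}, {"offset": [0, 0, 0], "yaw": 0, "claw": 0.7675}, {"offset": [0, 0, 0], "yaw": 0, "claw": 0.767}, {"offset": [0, 0, 0], "yaw": 0, "claw": 0.767}])

```text
time: 45.45
ee_pos: [0.5136, 0.3113, 0.077]
tcp_rot: [-180.0, 0.0, -152.8]
wrist_force: [0.1, -0.2, -0.1]
opening: 0.0199
grasp_force: 5.0
```

```bash
python3 - <<'E'
from h import *
snap('side','side24');snap('top','top24');tilt(24);tray(24)
E
```

```text
top handle n 156 slope deg(nose up +) -0.3 h at grip mm 7.2 u end -91.7
top floor n 340 slope -14.4 h at lip(u=130) -74.6 u max 139.6
side handle n 298 slope deg(nose up +) -1.7 h at grip mm 2.5 u end -94.3
side floor n 536 slope -10.5 h at lip(u=130) -73.5 u max 139.3
tcp tray u,n,z -84.82325055248356 16.82625036715517 77.02316596283431
top bead [134. 146.] 19 u,n,zmax [77. 32. 38.]
top bead [158. 174.] 17 u,n,zmax [-36.  -1.  47.]
top bead [159. 196.] 54 u,n,zmax [-107.   19.   88.]
side bead [201. 261.] 111 u,n,zmax [-107.   20.   88.]
side bead [177. 267.] 44 u,n,zmax [-41.  10.  43.]
side bead [130. 274.] 83 u,n,zmax [71. 38. 38.]
```

Call:
servo_tool(squeeze=50, rows=[{"offset": [0, 0, 0.01], "yaw": 0, "claw": 0.767}, {"offset": [0, 0, 0.025], "yaw": 0, "claw": 0.767}, {"offset": [0, 0, 0.025], "yaw": 0, "claw": 0.77}, {"offset": [0, 0, 0.025], "yaw": 0, "claw": 0.8}, {"offset": [0, 0, 0.025], "yaw": 0, "claw": 1}, {"offset": [0, 0, 0.025], "yaw": 0, "claw": 1}])

```text
time: 46.3
ee_pos: [0.5136, 0.3113, 0.0745]
tcp_rot: [180.0, 0.0, -152.8]
wrist_force: [-0.6, -0.5, -0.8]
opening: 0.0191
grasp_force: 51.0
```

Call:
servo_tool(rows=[{"offset": [-0.03, 0, 0], "yaw": 0, "claw": 1}, {"offset": [-0.07, 0, 0], "yaw": 0, "claw": 1}, {"offset": [-0.12, 0, 0], "yaw": 0, "claw": 1}, {"offset": [-0.17, 0, 0], "yaw": 0, "claw": 1}, {"offset": [-0.22, 0, 0], "yaw": 0, "claw": 1}, {"offset": [-0.27, 0, 0], "yaw": 0, "claw": 1}, {"offset": [-0.31, 0, 0], "yaw": 0, "claw": 1}, {"offset": [-0.34, 0, 0], "yaw": 0, "claw": 1}, {"offset": [-0.36, 0, 0], "yaw": 0, "claw": 1}])

```text
time: 47.42
ee_pos: [0.5457, 0.3278, 0.0745]
tcp_rot: [-180.0, -0.0, -152.8]
wrist_force: [-0.2, -0.6, -0.6]
opening: 0.0196
grasp_force: 51.2
```

```bash
python3 - <<'E'
from h import *
snap('side','side25');snap('top','top25');tilt(25);tray(25)
E
```

```text
top handle n 158 slope deg(nose up +) 1.3 h at grip mm 7.2 u end -92.2
top floor n 327 slope -14.7 h at lip(u=130) -66.7 u max 139.5
side handle n 298 slope deg(nose up +) 0.3 h at grip mm 3.1 u end -94.3
side floor n 609 slope -0.5 h at lip(u=130) -57.4 u max 138.8
tcp tray u,n,z -48.69079382265028 16.856802398893294 74.46718824337641
top bead [136. 147.] 9 u,n,zmax [74. 28. 37.]
top bead [150. 157.] 50 u,n,zmax [23.  2. 45.]
top bead [156. 190.] 135 u,n,zmax [-88.  19.  89.]
side bead [194. 261.] 261 u,n,zmax [-89.  21.  86.]
side bead [154. 264.] 101 u,n,zmax [19.  6. 43.]
side bead [129. 273.] 87 u,n,zmax [73. 39. 41.]
```

Call:
servo_tool(rows=[{"offset": [-0.03, 0, 0], "yaw": 0, "claw": 1}, {"offset": [-0.06, 0, -0.01], "yaw": 0, "claw": 1}, {"offset": [-0.09, 0, -0.045], "yaw": 0, "claw": 1}, {"offset": [-0.12, 0, -0.08], "yaw": 0, "claw": 1}, {"offset": [-0.15, 0, -0.115], "yaw": 0, "claw": 1}, {"offset": [-0.18, 0, -0.15], "yaw": 0, "claw": 1}, {"offset": [-0.21, 0, -0.185], "yaw": 0, "claw": 1}, {"offset": [-0.24, 0, -0.22], "yaw": 0, "claw": 1}, {"offset": [-0.27, 0, -0.255], "yaw": 0, "claw": 1}, {"offset": [-0.3, 0, -0.29], "yaw": 0, "claw": 1}, {"offset": [-0.31, 0, -0.29], "yaw": 0, "claw": 1}])

```text
time: 48.9
ee_pos: [0.5735, 0.3421, 0.1038]
tcp_rot: [180.0, 0.0, -152.8]
wrist_force: [0.5, -0.5, -2.6]
opening: 0.0192
grasp_force: 51.1
```

Call:
servo_tool(rows=[{"offset": [0, 0, 0], "yaw": 0, "claw": 1}, {"offset": [0.01, 0, 0.04], "yaw": 0, "claw": 1}, {"offset": [0.025, 0, 0.08], "yaw": 0, "claw": 1}, {"offset": [0.04, 0, 0.12], "yaw": 0, "claw": 1}, {"offset": [0.055, 0, 0.16], "yaw": 0, "claw": 1}, {"offset": [0.07, 0, 0.2], "yaw": 0, "claw": 1}, {"offset": [0.085, 0, 0.24], "yaw": 0, "claw": 1}, {"offset": [0.1, 0, 0.28], "yaw": 0, "claw": 1}, {"offset": [0.115, 0, 0.32], "yaw": 0, "claw": 1}, {"offset": [0.12, 0, 0.34], "yaw": 0, "claw": 1}, {"offset": [0.12, 0, 0.34], "yaw": 0, "claw": 1}])

```text
time: 50.28
ee_pos: [0.5619, 0.3361, 0.0693]
tcp_rot: [180.0, -0.1, -152.8]
wrist_force: [-4.9, -2.1, 2.6]
opening: 0.019
grasp_force: 53.1
```

```bash
python3 - <<'E'
from h import *
snap('side','side26');snap('top','top26');tilt(26);tray(26)
E
```

```text
top handle n 154 slope deg(nose up +) 11.9 h at grip mm 6.8 u end -92.7
top floor n 317 slope -1.6 h at lip(u=130) -44.0 u max 139.2
side handle n 295 slope deg(nose up +) 10.6 h at grip mm 2.8 u end -94.1
side floor n 663 slope -2.3 h at lip(u=130) -42.5 u max 139.1
tcp tray u,n,z -30.561921406778875 16.89824638803918 69.36983429982006
top bead [151. 157.] 15 u,n,zmax [19. -3. 48.]
top bead [156. 188.] 184 u,n,zmax [-78.  19.  82.]
side bead [190. 264.] 345 u,n,zmax [-80.  21.  77.]
side bead [153. 269.] 86 u,n,zmax [16. 25. 49.]
```

Both beads are in the bowl, about 11° nose-up. I'll lift, turn and carry them to the free (right) half of the dish.

Call:
servo_tool(rows=[{"offset": [0, 0, -0.05], "yaw": 0, "claw": 1}, {"offset": [0, 0, -0.15], "yaw": 0, "claw": 1}, {"offset": [0, 0, -0.3], "yaw": 0, "claw": 1}, {"offset": [0, 0, -0.45], "yaw": 0, "claw": 1}, {"offset": [0, 0, -0.6], "yaw": 0, "claw": 1}, {"offset": [0, 0, -0.75], "yaw": 0, "claw": 1}, {"offset": [0, 0, -0.83], "yaw": 0, "claw": 1}, {"offset": [0, 0, -0.86], "yaw": 0, "claw": 1}])

```text
time: 51.38
ee_pos: [0.5627, 0.3365, 0.156]
tcp_rot: [180.0, 0.0, -152.8]
wrist_force: [0.1, 0.7, -1.8]
opening: 0.0195
grasp_force: 52.4
```

Call:
servo_tool(rows=[{"offset": [0, 0, 0], "yaw": 0.015, "claw": 1}, {"offset": [0, 0, 0], "yaw": 0.045, "claw": 1}, {"offset": [0, 0, 0], "yaw": 0.08, "claw": 1}, {"offset": [0, 0, 0], "yaw": 0.115, "claw": 1}, {"offset": [0, 0, 0], "yaw": 0.15, "claw": 1}, {"offset": [0, 0, 0], "yaw": 0.18, "claw": 1}, {"offset": [0, 0, 0], "yaw": 0.2, "claw": 1}, {"offset": [0, 0, 0], "yaw": 0.213, "claw": 1}, {"offset": [0, 0, 0], "yaw": 0.213, "claw": 1}])

```text
time: 52.5
ee_pos: [0.5624, 0.3363, 0.1549]
tcp_rot: [-180.0, -0.0, 168.8]
wrist_force: [-0.1, -0.3, -1.0]
opening: 0.0194
grasp_force: 52.4
```

Call:
servo_tool(rows=[{"offset": [0, -0.05, 0], "yaw": 0, "claw": 1}, {"offset": [-0.01, -0.15, 0], "yaw": 0, "claw": 1}, {"offset": [-0.02, -0.35, 0], "yaw": 0, "claw": 1}, {"offset": [-0.03, -0.56, 0], "yaw": 0, "claw": 1}, {"offset": [-0.04, -0.78, 0], "yaw": 0, "claw": 1}, {"offset": [-0.05, -0.976, 0], "yaw": 0, "claw": 1}])

```text
time: 53.25
ee_pos: [0.5482, 0.2379, 0.1557]
tcp_rot: [180.0, 0.0, 168.8]
wrist_force: [0.6, 1.1, -0.7]
opening: 0.0192
grasp_force: 52.4
```

Call:
servo_tool(rows=[{"offset": [-0.01, -0.22, 0], "yaw": 0, "claw": 1}, {"offset": [-0.02, -0.46, 0], "yaw": 0, "claw": 1}, {"offset": [-0.04, -0.73, 0], "yaw": 0, "claw": 1}, {"offset": [-0.05, -0.976, 0], "yaw": 0, "claw": 1}])

```text
time: 53.75
ee_pos: [0.5341, 0.1413, 0.1555]
tcp_rot: [-180.0, 0.0, 168.8]
wrist_force: [0.6, 1.1, -1.0]
opening: 0.0191
grasp_force: 52.4
```

Call:
servo_tool(rows=[{"offset": [-0.01, -0.25, 0], "yaw": 0, "claw": 1}, {"offset": [-0.02, -0.5, 0], "yaw": 0, "claw": 1}, {"offset": [-0.04, -0.75, 0], "yaw": 0, "claw": 1}, {"offset": [-0.05, -0.976, 0], "yaw": 0, "claw": 1}])

```text
time: 54.25
ee_pos: [0.52, 0.0446, 0.1555]
tcp_rot: [-180.0, 0.0, 168.8]
wrist_force: [0.5, -0.1, -1.9]
opening: 0.0196
grasp_force: 52.4
```

Call:
servo_tool(rows=[{"offset": [-0.01, -0.25, 0], "yaw": 0, "claw": 1}, {"offset": [-0.02, -0.5, 0], "yaw": 0, "claw": 1}, {"offset": [-0.04, -0.75, 0], "yaw": 0, "claw": 1}, {"offset": [-0.05, -0.9, 0], "yaw": 0, "claw": 1}, {"offset": [-0.05, -0.976, 0], "yaw": 0, "claw": 1}])

```text
time: 54.88
ee_pos: [0.5062, -0.0513, 0.1555]
tcp_rot: [180.0, 0.0, 168.8]
wrist_force: [0.3, 0.4, -2.3]
opening: 0.0194
grasp_force: 52.4
```

```bash
python3 - <<'E'
from h import *
snap('side','side27');snap('top','top27');dish(27);tilt(27);beads(27);tray(27)
go(476.8,-244,154,168.8)
E
```

```text
fin 79 c [ 427.6 -188.3] wh 14.1 42.5 ang 77.2 zmed 0.0731 mean [ 427.6375 -187.7033]
side handle n 212 slope deg(nose up +) 11.1 h at grip mm 2.9 u end -94.3
side floor n 201 slope -9.7 h at lip(u=130) -47.2 u max 128.8
top [331. 158.] 66 [ 623.8791 -208.5414   29.9528] zmax 38
top [327. 223.] 52 [ 425.432  -188.4772   73.6537] zmax 79
side [275. 158.] 9 [498.304  -53.8773 161.7764] zmax 164
side [260. 160.] 10 [554.4518 -64.7312 127.2626] zmax 131
side [317. 171.] 70 [ 415.8106 -187.3552   64.5729] zmax 76
tcp tray u,n,z -256.36168847399733 -302.2770678676761 155.5027174120421
off [-0.087 -1.952  0.015] yaw -0.0001
```

Call:
servo_tool(rows=[{"offset": [0, -0.1, 0], "yaw": 0, "claw": 1}, {"offset": [-0.02, -0.3, 0], "yaw": 0, "claw": 1}, {"offset": [-0.03, -0.53, 0], "yaw": 0, "claw": 1}, {"offset": [-0.04, -0.76, 0], "yaw": 0, "claw": 1}, {"offset": [-0.043, -0.976, 0], "yaw": 0, "claw": 1}])

```text
time: 55.6
ee_pos: [0.4916, -0.1476, 0.1554]
tcp_rot: [-180.0, -0.0, 168.9]
wrist_force: [0.2, 0.9, -1.7]
opening: 0.0187
grasp_force: 52.4
```

Call:
servo_tool(rows=[{"offset": [0, -0.22, 0], "yaw": 0, "claw": 1}, {"offset": [-0.02, -0.45, 0], "yaw": 0, "claw": 1}, {"offset": [-0.03, -0.67, 0], "yaw": 0, "claw": 1}, {"offset": [-0.04, -0.86, 0], "yaw": 0, "claw": 1}, {"offset": [-0.043, -0.976, 0], "yaw": 0, "claw": 1}, {"offset": [-0.043, -0.976, 0.05], "yaw": 0, "claw": 1}, {"offset": [-0.043, -0.976, 0.15], "yaw": 0, "claw": 1}, {"offset": [-0.043, -0.976, 0.25], "yaw": 0, "claw": 1}, {"offset": [-0.043, -0.976, 0.35], "yaw": 0, "claw": 1}, {"offset": [-0.043, -0.976, 0.395], "yaw": 0, "claw": 1}, {"offset": [-0.043, -0.976, 0.395], "yaw": 0, "claw": 1}])

```text
time: 56.98
ee_pos: [0.4769, -0.2434, 0.1156]
tcp_rot: [180.0, -0.0, 168.8]
wrist_force: [-0.3, 0.1, -1.6]
opening: 0.0193
grasp_force: 52.4
```

Call:
servo_tool(rows=[{"offset": [0, 0, 0], "yaw": 0, "claw": 0.78}, {"offset": [0, 0, 0], "yaw": 0, "claw": 0.775}, {"offset": [0, 0, 0], "yaw": 0, "claw": 0.772}, {"offset": [0, 0, 0], "yaw": 0, "claw": 0.77}, {"offset": [0, 0, 0], "yaw": 0, "claw": 0.769}, {"offset": [0, 0, 0], "yaw": 0, "claw": 0.7685}, {"offset": [0, 0, 0], "yaw": 0, "claw": 0.768}, {"offset": [0, 0, 0], "yaw": 0, "claw": 0.7675}, {"offset": [0, 0, 0], "yaw": 0, "claw": 0.767}, {"offset": [0, 0, 0], "yaw": 0, "claw": 0.767}, {"offset": [0, 0, 0], "yaw": 0, "claw": 0.767}])

```text
time: 58.35
ee_pos: [0.4771, -0.2436, 0.116]
tcp_rot: [180.0, -0.0, 168.8]
wrist_force: [-0.4, -0.3, -1.8]
opening: 0.0196
grasp_force: 5.9
```

```bash
python3 - <<'E'
from h import *
snap('side','side28');snap('top','top28');dish(28);tilt(28);beads(28);tray(28)
E
```

```text
fin 160 c [ 494.9 -212.2] wh 49.2 182.2 ang 59.9 zmed 0.0685 mean [ 492.7546 -217.4535]
top floor n 462 slope -30.0 h at lip(u=130) -105.9 u max 139.3
side handle n 153 slope deg(nose up +) -7.5 h at grip mm 2.1 u end -93.5
side floor n 237 slope -15.8 h at lip(u=130) -106.6 u max 139.1
top [314. 154.] 60 [ 635.0305 -156.0253   31.0302] zmax 38
top [332. 159.] 36 [ 622.0322 -210.7016   32.2108] zmax 38
top [323. 164.] 49 [ 606.7884 -181.9094   31.7294] zmax 39
top [345. 179.] 54 [ 556.6717 -243.5973   62.0192] zmax 70
top [354. 179.] 21 [ 556.2294 -270.1545   61.5004] zmax 68
top [343. 215.] 25 [ 444.0604 -225.9259  125.9134] zmax 136
side [323. 127.] 16 [ 455.4509 -286.2621  160.2807] zmax 183
side [322. 148.] 205 [ 425.9831 -228.6404  124.8945] zmax 138
side [295. 148.] 55 [ 536.9032 -263.0219   65.186 ] zmax 73
side [265. 159.] 79 [ 612.6097 -190.9603   30.8586] zmax 41
side [255. 161.] 42 [ 633.4319 -160.6331   31.674 ] zmax 40
side [319. 171.] 38 [ 411.9278 -189.0866   62.1318] zmax 77
tcp tray u,n,z -370.1858068100784 -460.5328338857101 115.98696751693383
```

Call:
servo_tool(rows=[{"offset": [0, 0, 0], "yaw": 0, "claw": 0.767}, {"offset": [0, 0, 0], "yaw": 0, "claw": 0.7668}, {"offset": [0, 0, 0], "yaw": 0, "claw": 0.7668}, {"offset": [0, 0, 0], "yaw": 0, "claw": 0.7668}])

```text
time: 58.95
ee_pos: [0.477, -0.2436, 0.116]
tcp_rot: [-180.0, 0.0, 168.8]
wrist_force: [0.4, 0.4, -1.9]
opening: 0.0198
grasp_force: 5.0
```

```bash
python3 - <<'E'
from h import *
snap('side','side29');snap('top','top29');tilt(29);beads(29)
E
```

```text
top floor n 510 slope -15.2 h at lip(u=130) -97.9 u max 139.6
side handle n 155 slope deg(nose up +) -8.2 h at grip mm 1.4 u end -92.7
side floor n 259 slope 11.8 h at lip(u=130) -93.9 u max 139.7
top [314. 154.] 60 [ 635.1115 -155.9323   31.3863] zmax 39
top [332. 159.] 34 [ 622.0573 -210.2484   31.2013] zmax 38
top [347. 161.] 42 [ 615.5968 -255.583    32.2587] zmax 39
top [322. 164.] 51 [ 607.1771 -181.6054   31.7089] zmax 41
top [357. 163.] 36 [ 610.2199 -286.8184   33.4893] zmax 39
top [343. 216.] 24 [ 442.8007 -225.7052  126.5012] zmax 132
side [323. 127.] 16 [ 455.5587 -286.551   160.0989] zmax 182
side [322. 148.] 212 [ 425.7875 -229.9723  124.1536] zmax 140
side [276. 149.] 79 [ 610.0368 -265.8758   30.4035] zmax 39
side [265. 159.] 78 [ 612.8718 -191.2343   30.7541] zmax 37
side [255. 161.] 42 [ 634.067  -161.6433   30.8013] zmax 38
side [319. 171.] 38 [ 411.9195 -189.0809   62.8824] zmax 77
```

All five beads are now in the dish. I'll regrip, lift, and head to the mat, measuring the mat on the way.

Call:
servo_tool(squeeze=50, rows=[{"offset": [0, 0, 0], "yaw": 0, "claw": 0.78}, {"offset": [0, 0, 0], "yaw": 0, "claw": 1}, {"offset": [0, 0, 0], "yaw": 0, "claw": 1}, {"offset": [0, 0, 0], "yaw": 0, "claw": 1}, {"offset": [0, 0, -0.1], "yaw": 0, "claw": 1}, {"offset": [0, 0, -0.3], "yaw": 0, "claw": 1}, {"offset": [0, 0, -0.6], "yaw": 0, "claw": 1}, {"offset": [0, 0, -0.7], "yaw": 0, "claw": 1}])

```text
time: 60.05
ee_pos: [0.4777, -0.2439, 0.1884]
tcp_rot: [-179.9, 0.2, 168.8]
wrist_force: [0.5, 0.0, -3.0]
opening: 0.0194
grasp_force: 51.2
```

Call:
servo_tool(rows=[{"offset": [0.1, 0.35, 0], "yaw": 0, "claw": 1}, {"offset": [0.214, 0.795, 0], "yaw": 0, "claw": 1}])

```text
time: 60.3
ee_pos: [0.4713, -0.1611, 0.1855]
tcp_rot: [180.0, -0.0, 168.7]
wrist_force: [1.0, 0.3, -0.8]
opening: 0.019
grasp_force: 51.1
```

Call:
servo_tool(rows=[{"offset": [0.1, 0.4, 0], "yaw": 0, "claw": 1}, {"offset": [0.214, 0.795, 0], "yaw": 0, "claw": 1}])

```text
time: 60.55
ee_pos: [0.4656, -0.078, 0.1856]
tcp_rot: [180.0, -0.0, 168.8]
wrist_force: [0.5, 0.5, -1.3]
opening: 0.0192
grasp_force: 51.0
```

```bash
python3 - <<'E'
from h import *
z=np.load('pics/top29.npz');p=z['p']
c=cv2.resize(p[155:230,195:270],(600,600),interpolation=cv2.INTER_CUBIC)
c=cv2.createCLAHE(2,(4,4)).apply(cv2.cvtColor(c,cv2.COLOR_RGB2GRAY))
cv2.imwrite('pics/mat.png',c)
snap('side','side30');tilt(30,names=['side']);snap('top','top30');beads(30);dish(30)
E
```

```text
side handle n 201 slope deg(nose up +) -8.2 h at grip mm 1.2 u end -91.1
side floor n 42 slope -13.0 h at lip(u=130) -91.6 u max 110.8
top [315. 154.] 32 [ 635.5616 -157.6306   33.0674] zmax 41
top [331. 156.] 26 [ 631.3302 -208.5484   32.212 ] zmax 39
top [351. 162.] 140 [ 612.3897 -268.3465   30.2837] zmax 41
side [275. 150.] 59 [ 611.8309 -256.0086   32.2626] zmax 127
side [307. 161.] 209 [ 418.5739 -106.1263  149.2051] zmax 200
side [265. 155.] 33 [ 622.2054 -204.9891   35.3911] zmax 100
side [254. 161.] 15 [ 634.8688 -157.3375   33.9548] zmax 39
```

View pics/mat.png

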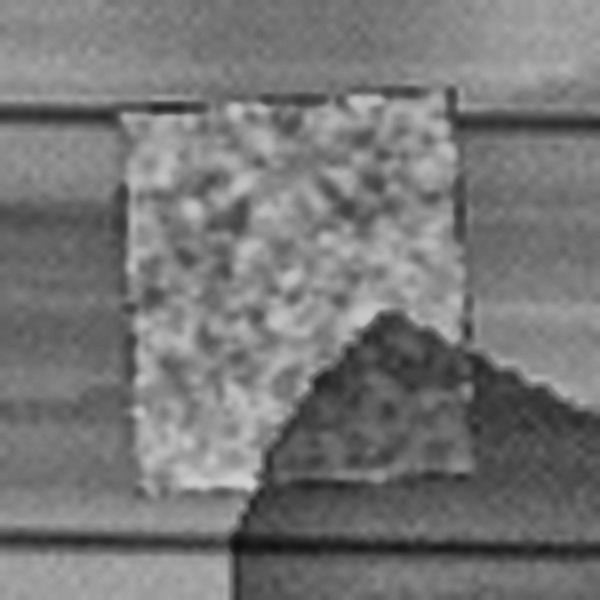

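```bash
python3 - <<'E'
from h import *
i=camera_info('top');M=np.array(i['cam_to_world'])
W=[]
for a,b in((122,112),(453,92),(472,472),(147,492)):
    u=195+(a+.5)/8-.5;v=155+(b+.5)/8-.5
    r=M[:3,:3]@np.array([(u-i['cx'])/i['fx'],-(v-i['cy'])/i['fy'],-1]);o=M[:3,3];t=(.003-o[2])/r[2];W.append((o+t*r)[:2]*1e3)
W=np.array(W);print(W,W.mean(0)); c=W.mean(0)
d=(W[0]+W[1]-W[2]-W[3])/2; print('yaw',np.degrees(np.arctan2(d[1],d[0])),'len',np.hypot(*d), np.linalg.norm(W[0]-W[1]))
E
```

```text
[[590.4018 166.127 ]
 [600.6546  36.5475]
 [452.1139  25.8691]
 [441.7977 151.2953]] [521.242   94.9597]
yaw 4.9068538361169205 len 149.11889426043288 129.98451438653012
```

```bash
python3 - <<'E'
from h import *
go(448.5,88.7,110,184.9)
E
```

```text
off [0.482 1.589 0.759] yaw -0.0883
```

Call:
servo_tool(rows=[{"offset": [0.12, 0.35, 0], "yaw": 0, "claw": 1}, {"offset": [0.241, 0.795, 0], "yaw": 0, "claw": 1}])

```text
time: 60.9
ee_pos: [0.4575, 0.0036, 0.1857]
tcp_rot: [-180.0, -0.0, 168.7]
wrist_force: [0.9, -0.3, -1.4]
opening: 0.0193
grasp_force: 51.0
```

Call:
servo_tool(rows=[{"offset": [0.12, 0.4, 0], "yaw": -0.045, "claw": 1}, {"offset": [0.241, 0.794, 0], "yaw": -0.0883, "claw": 1}, {"offset": [0.241, 0.794, 0], "yaw": -0.0883, "claw": 1}, {"offset": [0.241, 0.794, 0.3], "yaw": -0.0883, "claw": 1}, {"offset": [0.241, 0.794, 0.6], "yaw": -0.0883, "claw": 1}, {"offset": [0.241, 0.794, 0.75], "yaw": -0.0883, "claw": 1}, {"offset": [0.241, 0.794, 0.75], "yaw": -0.0883, "claw": 1}])

```text
time: 61.78
ee_pos: [0.449, 0.0853, 0.1103]
tcp_rot: [-180.0, -0.1, -175.4]
wrist_force: [0.3, 0.5, -0.9]
opening: 0.0193
grasp_force: 51.0
```

```bash
python3 - <<'E'
from h import *
go(448.5,88.7,77,184.9)
snap('side','side31');tilt(31,names=['side'])
E
```

```text
off [0.003 0.035 0.333] yaw -0.0014
side handle n 235 slope deg(nose up +) -9.0 h at grip mm 0.3 u end -93.0
side floor n 375 slope -8.7 h at lip(u=130) -102.0 u max 139.1
```

Call:
servo_tool(rows=[{"offset": [0, 0.035, 0.08], "yaw": 0, "claw": 1}, {"offset": [0, 0.035, 0.14], "yaw": 0, "claw": 1}, {"offset": [0, 0.035, 0.18], "yaw": 0, "claw": 1}, {"offset": [0, 0.035, 0.22], "yaw": 0, "claw": 1}, {"offset": [0, 0.035, 0.26], "yaw": 0, "claw": 1}, {"offset": [0, 0.035, 0.3], "yaw": 0, "claw": 1}, {"offset": [0, 0.035, 0.32], "yaw": 0, "claw": 1}, {"offset": [0, 0.035, 0.32], "yaw": 0, "claw": 1}])

```text
time: 62.82
ee_pos: [0.4491, 0.0894, 0.0788]
tcp_rot: [-180.0, -0.0, -175.3]
wrist_force: [0.7, -0.3, 0.2]
opening: 0.0191
grasp_force: 50.5
```

Call:
servo_tool(rows=[{"offset": [0, 0, 0], "yaw": 0, "claw": 0.77}, {"offset": [0, 0, 0], "yaw": 0, "claw": 0.75}, {"offset": [0, 0, 0], "yaw": 0, "claw": 0.6}, {"offset": [0, 0, 0], "yaw": 0, "claw": 0.6}, {"offset": [0, 0, 0], "yaw": 0, "claw": 0.3}, {"offset": [0, 0, 0], "yaw": 0, "claw": 0}, {"offset": [0, 0, 0], "yaw": 0, "claw": 0}, {"offset": [0, 0, -0.2], "yaw": 0, "claw": 0}, {"offset": [0, 0, -0.5], "yaw": 0, "claw": 0}, {"offset": [0, 0, -0.9], "yaw": 0, "claw": 0}])

```text
time: 64.08
ee_pos: [0.4486, 0.0893, 0.1693]
tcp_rot: [-180.0, -0.1, -175.3]
wrist_force: [1.3, 0.1, 0.6]
opening: 0.0852
grasp_force: 0.0
```

Call:
servo_tool(rows=[{"offset": [0.1, -0.5, 0], "yaw": 0, "claw": 0}, {"offset": [0.2, -1.0, 0], "yaw": 0, "claw": 0}, {"offset": [0.2, -1.0, 0], "yaw": 0, "claw": 0}])

```text
time: 64.45
ee_pos: [0.4371, -0.0143, 0.1692]
tcp_rot: [-180.0, 0.0, -175.5]
wrist_force: [0.8, 0.6, 0.4]
opening: 0.0856
grasp_force: 0.0
```

```bash
python3 - <<'E'
from h import *
p,d=snap('top','top32');P=cloud('top',d)
c,w,h,a=rect(P,box(P,.34,.6,.04,.16,.066,.09),'handle')
p,d=snap('side','side32');P=cloud('side',d); rect(P,box(P,.34,.6,.04,.16,.066,.09),'handle side'); m=box(P,.34,.47,.06,.11,.066,.09); q=np.polyfit(P[m][:,0],P[m][:,2],1);print('slope',np.degrees(np.arctan(q[0])))
q=np.load('pics/side0.npz');beads(32);dish(32)
go(427.6,-188.3,160,169)
E
```

```text
handle 258 c [411.8  89.2] wh 113.9 20.0 ang 5.6 zmed 0.0766 mean [409.358   88.7907]
handle side 313 c [410.1  86.2] wh 113.5 24.2 ang 5.3 zmed 0.0764 mean [407.7113  89.3557]
slope 0.5380502277666952
top [314. 155.] 68 [ 634.3867 -157.1762   30.6549] zmax 40
top [327. 161.] 137 [ 614.8297 -194.1433   30.4746] zmax 40
top [346. 161.] 71 [ 615.4496 -252.9667   30.5347] zmax 40
top [356. 164.] 69 [ 609.0679 -284.5098   30.4856] zmax 44
top [327. 223.] 53 [ 426.0456 -188.6909   73.0481] zmax 79
side [275. 149.] 64 [ 615.4692 -262.6406   30.4955] zmax 39
side [265. 159.] 94 [ 612.4717 -192.7466   30.5506] zmax 38
side [256. 162.] 43 [ 631.666  -160.0651   31.0563] zmax 38
side [317. 171.] 71 [ 416.2486 -187.7999   64.2411] zmax 78
fin 80 c [ 427.6 -188.5] wh 14.4 42.6 ang 77.8 zmed 0.0728 mean [ 427.7427 -187.729 ]
off [ 0.24  -1.747  0.09 ] yaw 0.0868
```

The scoop lies flat on the mat, within about 5 mm of its centre, and the dish holds all five beads. Next is the fin.

Call:
servo_tool(rows=[{"offset": [0.06, -0.45, 0], "yaw": 0, "claw": 0}, {"offset": [0.12, -0.874, 0], "yaw": 0, "claw": 0}])

```text
time: 64.8
ee_pos: [0.4329, -0.0997, 0.169]
tcp_rot: [180.0, 0.0, -175.1]
wrist_force: [0.6, -0.2, -0.7]
opening: 0.085
grasp_force: 0.0
```

Call:
servo_tool(rows=[{"offset": [0.06, -0.45, 0], "yaw": 0.045, "claw": 0}, {"offset": [0.12, -0.874, 0], "yaw": 0.087, "claw": 0}, {"offset": [0.12, -0.874, 0], "yaw": 0.087, "claw": 0}, {"offset": [0.12, -0.874, 0.3], "yaw": 0.087, "claw": 0}, {"offset": [0.12, -0.874, 0.3], "yaw": 0.087, "claw": 0}])

```text
time: 65.42
ee_pos: [0.4273, -0.1864, 0.1373]
tcp_rot: [179.9, -0.2, 169.2]
wrist_force: [-1.0, 0.3, 0.2]
opening: 0.0849
grasp_force: 0.0
```

```bash
python3 - <<'E'
from h import *
go(427.6,-188.5,56,169)
E
```

```text
off [-0.007 -0.02   0.813] yaw 0.0011
```

Call:
servo_tool(squeeze=60, rows=[{"offset": [0, -0.02, 0.4], "yaw": 0, "claw": 0}, {"offset": [0, -0.02, 0.7], "yaw": 0, "claw": 0}, {"offset": [0, -0.02, 0.81], "yaw": 0, "claw": 0}, {"offset": [0, -0.02, 0.81], "yaw": 0, "claw": 0}, {"offset": [0, -0.02, 0.81], "yaw": 0, "claw": 0.5}, {"offset": [0, -0.02, 0.81], "yaw": 0, "claw": 1}, {"offset": [0, -0.02, 0.81], "yaw": 0, "claw": 1}, {"offset": [0, -0.02, 0.81], "yaw": 0, "claw": 1}, {"offset": [0, -0.02, 0.81], "yaw": 0, "claw": 1}, {"offset": [0, -0.02, 0.81], "yaw": 0, "claw": 1}])

```text
time: 66.68
ee_pos: [0.4276, -0.1903, 0.0584]
tcp_rot: [-180.0, 0.0, 169.0]
wrist_force: [-0.7, -2.8, 3.9]
opening: 0.0134
grasp_force: 58.7
```

```bash
python3 - <<'E'
from h import *
p,d=snap('top','top33');P=cloud('top',d)
rect(P,box(P,.6,.9,-.42,-.1,.083,.093),'roof')
# dish outline from rim+floor colors (grey) left/right walls
a=np.radians(-11.8);e=np.array([np.cos(a),np.sin(a)]);n=np.array([-e[1],e[0]])
r=P[...,:2]-[.7453,-.2587];u=r@e*1e3;v=r@n*1e3;h=P[...,2]*1e3
for u0 in(-230,-200,-170,-140,-110):
    m=(abs(u-u0)<6)&(abs(v)<110)&(h>22)&(h<36)&(abs(p[...,0].astype(int)-p[...,2])<30)
    if m.sum(): print(u0,np.percentile(v[m],[1,50,99]),m.sum())
t=get_obs()['ee_pos'];rr=(t[:2]-[.7453,-.2587])*1e3;print('tcp hood frame',rr@e,rr@n,get_obs()['tcp_rot'])
go(605.2,-229.4,56,168.2)
E
```

```text
roof 4096 c [ 745.5 -258.9] wh 251.7 171.3 ang 78.4 zmed 0.0875 mean [ 749.3071 -261.3508]
-230 [91.2376 93.3772 95.2979] 6
-200 [-82.3197  93.282   94.7919] 6
-170 [-84.0005 -79.5572  95.5669] 14
-140 [-84.1159  38.3341  95.5443] 29
-110 [-82.6781   4.1362  94.7009] 129
tcp hood frame -324.9626147497668 1.9601805112472086 [-179.9682    0.0318  169.038 ]
off [-1.818 -0.046  0.024] yaw 0.0047
```

Call:
servo_tool(rows=[{"offset": [-0.02, -0.015, 0], "yaw": 0, "claw": 1}, {"offset": [-0.06, -0.03, 0], "yaw": 0, "claw": 1}, {"offset": [-0.12, -0.045, 0], "yaw": 0, "claw": 1}, {"offset": [-0.2, -0.047, 0], "yaw": 0, "claw": 1}, {"offset": [-0.28, -0.048, 0], "yaw": 0, "claw": 1}, {"offset": [-0.36, -0.049, 0], "yaw": 0, "claw": 1}, {"offset": [-0.44, -0.05, 0], "yaw": 0, "claw": 1}, {"offset": [-0.52, -0.051, 0], "yaw": 0, "claw": 1}, {"offset": [-0.6, -0.052, 0], "yaw": 0, "claw": 1}, {"offset": [-0.68, -0.053, 0], "yaw": 0, "claw": 1}, {"offset": [-0.76, -0.054, 0], "yaw": 0, "claw": 1}, {"offset": [-0.84, -0.055, 0], "yaw": 0, "claw": 1}])

```text
time: 68.22
ee_pos: [0.5083, -0.2111, 0.0584]
tcp_rot: [180.0, -0.1, 169.1]
wrist_force: [-9.1, 1.9, 10.3]
opening: 0.0135
grasp_force: 59.6
```

Call:
servo_tool(rows=[{"offset": [-0.08, -0.001, 0], "yaw": 0, "claw": 1}, {"offset": [-0.16, -0.002, 0], "yaw": 0, "claw": 1}, {"offset": [-0.24, -0.003, 0], "yaw": 0, "claw": 1}, {"offset": [-0.32, -0.004, 0], "yaw": 0, "claw": 1}, {"offset": [-0.4, -0.006, 0], "yaw": 0, "claw": 1}, {"offset": [-0.48, -0.007, 0], "yaw": 0, "claw": 1}, {"offset": [-0.56, -0.008, 0], "yaw": 0, "claw": 1}, {"offset": [-0.64, -0.009, 0], "yaw": 0, "claw": 1}, {"offset": [-0.72, -0.01, 0], "yaw": 0, "claw": 1}, {"offset": [-0.78, -0.011, 0], "yaw": 0, "claw": 1}, {"offset": [-0.84, -0.012, 0], "yaw": 0, "claw": 1}])

```text
time: 69.6
ee_pos: [0.5905, -0.2283, 0.0584]
tcp_rot: [180.0, -0.1, 169.1]
wrist_force: [-7.6, 2.1, 9.5]
opening: 0.0134
grasp_force: 59.5
```

Call:
servo_tool(rows=[{"offset": [-0.03, 0, 0], "yaw": 0, "claw": 1}, {"offset": [-0.06, 0, 0], "yaw": 0, "claw": 1}, {"offset": [-0.09, 0, 0], "yaw": 0, "claw": 1}, {"offset": [-0.11, 0, 0], "yaw": 0, "claw": 1}])

```text
time: 70.1
ee_pos: [0.6012, -0.2304, 0.0584]
tcp_rot: [180.0, -0.1, 169.1]
wrist_force: [-8.1, 2.1, 9.1]
opening: 0.0134
grasp_force: 59.5
```

```bash
python3 - <<'E'
from h import *
a=np.radians(-11.8);e=np.array([np.cos(a),np.sin(a)]);n=np.array([-e[1],e[0]])
o=get_obs();rr=(o['ee_pos'][:2]-[.7453,-.2587])*1e3;print('tcp hood frame',rr@e,rr@n,o['tcp_rot'][2],o['wrist_force'])
E
```

```text
tcp hood frame -146.8408816772544 -1.7233306908232489 169.06450758056184 [-8.0563  2.0648  9.1313]
```

Call:
servo_tool(rows=[{"offset": [-0.01, 0, 0], "yaw": 0, "claw": 1}, {"offset": [-0.02, 0, 0], "yaw": 0, "claw": 1}, {"offset": [-0.02, 0, 0], "yaw": 0, "claw": 1}])

```text
time: 70.47
ee_pos: [0.6032, -0.2307, 0.0584]
tcp_rot: [180.0, -0.1, 169.1]
wrist_force: [-6.6, 1.8, 8.2]
opening: 0.0133
grasp_force: 59.5
```

Call:
servo_tool(rows=[{"offset": [-0.01, 0, 0], "yaw": 0, "claw": 1}, {"offset": [-0.02, 0, 0], "yaw": 0, "claw": 1}, {"offset": [-0.02, 0, 0], "yaw": 0, "claw": 1}])

```text
time: 70.85
ee_pos: [0.6051, -0.2311, 0.0584]
tcp_rot: [180.0, -0.1, 169.1]
wrist_force: [-7.0, 1.4, 9.1]
opening: 0.0135
grasp_force: 59.5
```

Call:
servo_tool(rows=[{"offset": [-0.01, 0, 0], "yaw": 0, "claw": 1}, {"offset": [-0.015, 0, 0], "yaw": 0, "claw": 1}, {"offset": [-0.015, 0, 0], "yaw": 0, "claw": 1}])

```text
time: 71.22
ee_pos: [0.6052, -0.2311, 0.0584]
tcp_rot: [180.0, -0.3, 169.1]
wrist_force: [-15.9, 2.7, 13.7]
opening: 0.0131
grasp_force: 60.1
```

Call:
servo_tool(rows=[{"offset": [-0.01, 0, 0], "yaw": 0, "claw": 1}, {"offset": [-0.015, 0, 0], "yaw": 0, "claw": 1}, {"offset": [-0.015, 0, 0], "yaw": 0, "claw": 1}])

```text
time: 71.6
ee_pos: [0.6054, -0.2309, 0.0584]
tcp_rot: [179.9, -0.4, 169.0]
wrist_force: [-23.7, 6.7, 17.8]
opening: 0.0134
grasp_force: 60.7
```

The dish is home: the force climbs while the position holds. I'll relax, release and rise.

Call:
servo_tool(rows=[{"offset": [0.01, 0, 0], "yaw": 0, "claw": 1}, {"offset": [0.02, 0, 0], "yaw": 0, "claw": 1}, {"offset": [0.02, 0, 0], "yaw": 0, "claw": 0.8}, {"offset": [0.02, 0, 0], "yaw": 0, "claw": 0.4}, {"offset": [0.02, 0, 0], "yaw": 0, "claw": 0}, {"offset": [0.02, 0, 0], "yaw": 0, "claw": 0}, {"offset": [0.02, 0, 0], "yaw": 0, "claw": 0}, {"offset": [0.02, 0, -0.2], "yaw": 0, "claw": 0}, {"offset": [0.02, 0, -0.5], "yaw": 0, "claw": 0}, {"offset": [0.02, 0, -1.0], "yaw": 0, "claw": 0}])

```text
time: 72.85
ee_pos: [0.6062, -0.2313, 0.159]
tcp_rot: [180.0, -0.1, 169.1]
wrist_force: [1.0, -0.7, 0.3]
opening: 0.0854
grasp_force: 0.0
```

```bash
python3 - <<'E'
from h import *
p,d=snap('side','side34');P=cloud('side',d)
rect(P,box(P,.5,.66,-.28,-.19,.06,.08),'fin side')
o=get_obs();print(o['ee_pos'],o['q'])
print('side0 ref');z=np.load('pics/side8.npz');P=cloud('side',z['d']);rect(P,box(P,.4,.63,-.3,-.12,.06,.08),'fin side then (top said 583.8,-225)')
E
```

```text
fin side 88 c [ 625.7 -241.7] wh 32.5 89.9 ang 54.3 zmed 0.0709 mean [ 617.7856 -238.3269]
[ 0.6082 -0.232   0.1679] [-20.8845  17.6792  15.3485  87.1739   0.0019  -9.939 ]
side0 ref
fin side then (top said 583.8,-225) 69 c [ 581.6 -225.1] wh 15.3 44.0 ang 81.8 zmed 0.0709 mean [ 579.7178 -223.6707]
```

Next the keys. They sit at or beyond a vertical tool's reach, so I'll press with one fingertip of a half-open gripper turned radially.

Call:
servo_tool(rows=[{"offset": [0, 0, 0], "yaw": 0.058, "claw": 0.53}, {"offset": [0, 0, 0], "yaw": 0.116, "claw": 0.53}, {"offset": [0, 0, 0], "yaw": 0.174, "claw": 0.53}, {"offset": [0, 0, 0], "yaw": 0.232, "claw": 0.53}, {"offset": [0, 0, 0], "yaw": 0.29, "claw": 0.53}, {"offset": [0, 0, 0], "yaw": 0.348, "claw": 0.53}, {"offset": [0, 0, 0], "yaw": 0.406, "claw": 0.53}, {"offset": [0, 0, 0], "yaw": 0.464, "claw": 0.53}, {"offset": [0, 0, 0], "yaw": 0.522, "claw": 0.53}, {"offset": [0, 0, 0], "yaw": 0.577, "claw": 0.53}, {"offset": [0, 0, 0], "yaw": 0.577, "claw": 0.53}])

```text
time: 74.28
ee_pos: [0.6071, -0.2317, 0.1593]
tcp_rot: [179.9, -0.0, 65.3]
wrist_force: [0.3, 0.7, 0.8]
opening: 0.0401
grasp_force: 0.0
```

```bash
python3 - <<'E'
from h import *
o=get_obs();print(o['ee_pos'],o['tcp_rot'],o['opening'])
go(650.2,-300.5,140,65.2)
p,d=snap('top','top35');P=cloud('top',d)
rect(P,box(P,.64,.71,-.34,-.29,.1,.12),'small'); rect(P,box(P,.64,.72,-.27,-.22,.1,.12),'med');rect(P,box(P,.64,.73,-.21,-.15,.1,.12),'large')
p,d=snap('side','side35');P=cloud('side',d)
for l,y0,y1 in(('small',-.34,-.29),('med',-.27,-.22),('large',-.21,-.15)): rect(P,box(P,.64,.73,y0,y1,.100,.112),l+' side')
t=o['ee_pos'];m=box(P,.52,.70,-.36,-.12,.115,.16)
print('lowest finger z',np.percentile(P[m][:,2],[1,5,20]) if m.sum() else None)
E
```

```text
[ 0.6071 -0.2317  0.1593] [179.9163  -0.0081  65.2593] 0.04012848869517017
off [-0.445  0.68   0.193] yaw 0.0003
small 0 c [0. 0.] wh 0.0 0.0 ang 0.0 zmed nan mean [nan nan]
med 22 c [ 695.2 -236.4] wh 10.9 32.3 ang 61.6 zmed 0.1027 mean [ 693.4577 -237.303 ]
large 139 c [ 700.3 -182.4] wh 44.1 42.9 ang 72.6 zmed 0.1078 mean [ 700.5096 -181.9808]
small side 5 c [ 683.3 -307.8] wh 3.6 21.8 ang 31.2 zmed 0.1005 mean [ 681.936  -307.5386]
med side 49 c [ 683.9 -245.5] wh 37.5 29.1 ang 41.6 zmed 0.1025 mean [ 684.263  -245.7772]
large side 75 c [ 699.6 -178.9] wh 43.3 39.6 ang 15.1 zmed 0.106 mean [ 696.4252 -179.9152]
lowest finger z [0.1397 0.1412 0.1454]
  return _methods._mean(a, axis=axis, dtype=dtype,
  ret = ret.dtype.type(ret / rcount)
h.py:12: RuntimeWarning: Mean of empty slice.
  q=P[m][:,:2]; c,(w,h),a=cv2.minAreaRect((q*1000).astype(np.float32)); print(lab,len(q),'c',np.round(c,1),'wh',round(w,1),round(h,1),'ang',round(a,1),'zmed',round(float(np.median(P[m][:,2])),4),'mean',q.mean(0)*1000)
  ret = um.true_divide(
```

Call:
servo_tool(rows=[{"offset": [-0.2, 0.3, 0], "yaw": 0, "claw": 0.53}, {"offset": [-0.445, 0.68, 0], "yaw": 0, "claw": 0.53}, {"offset": [-0.445, 0.68, 0.1], "yaw": 0, "claw": 0.53}, {"offset": [-0.445, 0.68, 0.24], "yaw": 0, "claw": 0.53}, {"offset": [-0.445, 0.68, 0.24], "yaw": 0, "claw": 0.53}])

```text
time: 75.0
ee_pos: [0.649, -0.2994, 0.1326]
tcp_rot: [-179.9, -0.0, 65.3]
wrist_force: [-0.5, -0.1, -0.0]
opening: 0.0402
grasp_force: 0.0
```

```bash
python3 - <<'E'
from h import *
o=get_obs();print(o['ee_pos'],o['tcp_rot'],o['wrist_force'],o['q']);go(650.2,-300.5,126,65.2)
E
```

```text
[ 0.649  -0.2994  0.1326] [-179.8555   -0.0054   65.2838] [-0.4648 -0.1136 -0.0479] [-24.7698  27.773   24.6939  87.0654   0.0053  89.9463]
off [-0.005  0.016  0.066] yaw 0.0005
```

Call:
servo_tool(rows=[{"offset": [0, 0.016, 0.03], "yaw": 0, "claw": 0.53}, {"offset": [0, 0.016, 0.06], "yaw": 0, "claw": 0.53}, {"offset": [0, 0.016, 0.08], "yaw": 0, "claw": 0.53}, {"offset": [0, 0.016, 0.08], "yaw": 0, "claw": 0.53}])

```text
time: 75.5
ee_pos: [0.6516, -0.3009, 0.1265]
tcp_rot: [180.0, -0.0, 65.2]
wrist_force: [0.8, 2.4, 3.2]
opening: 0.04
grasp_force: 1.8
```

Call:
servo_tool(rows=[{"offset": [0, 0, 0.015], "yaw": 0, "claw": 0.53}, {"offset": [0, 0, 0.03], "yaw": 0, "claw": 0.53}, {"offset": [0, 0, 0.03], "yaw": 0, "claw": 0.53}])

```text
time: 75.88
ee_pos: [0.6517, -0.3009, 0.1244]
tcp_rot: [179.9, -0.0, 65.2]
wrist_force: [-0.8, 4.9, 9.2]
opening: 0.0399
grasp_force: 5.0
```

Call:
servo_tool(rows=[{"offset": [0, 0, 0.015], "yaw": 0, "claw": 0.53}, {"offset": [0, 0, 0.025], "yaw": 0, "claw": 0.53}, {"offset": [0, 0, 0.025], "yaw": 0, "claw": 0.53}])

```text
time: 76.25
ee_pos: [0.6518, -0.301, 0.124]
tcp_rot: [179.8, -0.0, 65.2]
wrist_force: [-7.0, 6.2, 20.2]
opening: 0.04
grasp_force: 10.1
```

```bash
python3 - <<'E'
from h import *
o=get_obs();print(o['ee_pos'],o['tcp_rot'],o['wrist_force'],o['opening'],o['grasp_force'])
p,d=snap('side','side36');snap('top','top36')
a=cv2.resize(p[80:180,190:310],(480,400),interpolation=cv2.INTER_CUBIC);b=cv2.resize(np.load('pics/top36.npz')['p'][95:175,290:390],(320,256),interpolation=cv2.INTER_CUBIC)
o=np.zeros((400,800,3),np.uint8);o[:,:480]=a;o[:256,480:]=b;cv2.imwrite('pics/c36.png',o[:,:,::-1])
E
```

```text
[ 0.6518 -0.301   0.124 ] [179.7882  -0.0293  65.2131] [-6.9649  6.2403 20.2462] 0.03995291970930095 10.107257547788322
```

View pics/c36.png

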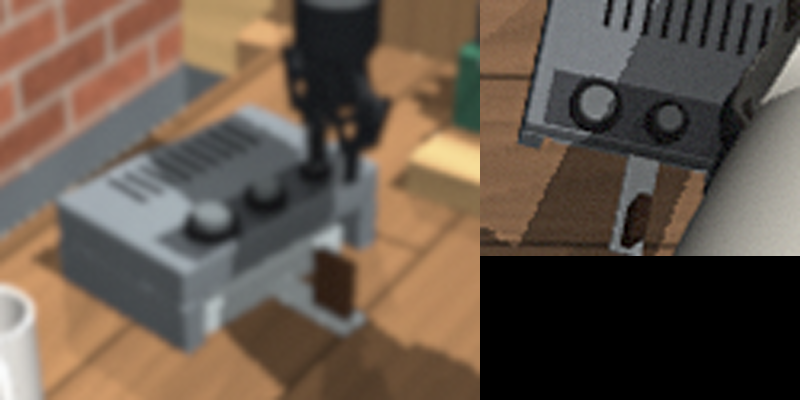

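Call:
servo_tool(rows=[{"offset": [0, 0, -0.02], "yaw": 0, "claw": 0.53}, {"offset": [0, 0, -0.1], "yaw": 0, "claw": 0.53}, {"offset": [0, 0, -0.25], "yaw": 0, "claw": 0.53}])

```text
time: 76.72
ee_pos: [0.6508, -0.3013, 0.145]
tcp_rot: [-179.9, 0.0, 65.2]
wrist_force: [-0.9, -0.3, -0.3]
opening: 0.0406
grasp_force: 0.0
```

```bash
python3 - <<'E'
from h import *
K={'large':(701.9,-182.2),'med':(688.4,-246.8),'small':(674.9,-311.5)}
z=[np.load(f'pics/top{i}.npz') for i in(0,9,18,24)]
for k,c in K.items():
    acc=[];V=[]
    for w in z:
        P=cloud('top',w['d']); 
        if k!='large' or 1:
            r=np.hypot(P[...,0]*1e3-c[0],P[...,1]*1e3-c[1]); m=(r<30)&(P[...,2]>.07)&(P[...,2]<.13); acc.append(np.c_[r[m],P[m][:,2]*1e3,w['p'][m].mean(1),P[m][:,0]*1e3-c[0],P[m][:,1]*1e3-c[1]])
    A=np.vstack(acc)
    print(k,[(int(q),round(float(np.median(A[(A[:,0]>=q)&(A[:,0]<q+3),1])),1),int(np.median(A[(A[:,0]>=q)&(A[:,0]<q+3),2]))) for q in range(0,30,3)])
    t=A[A[:,1]>104]; print('   top pts centroid offset',t[:,3].mean(),t[:,4].mean(),len(t), 'bright cap', A[(A[:,2]>105)&(A[:,1]>100)][:,3:].mean(0))
w=np.load('pics/top0.npz');print(w['p'][120:148:2,318:380:2].mean(2).astype(int))
E
```

```text
large [(0, 109.3, 118), (3, 110.8, 118), (6, 109.1, 119), (9, 109.9, 121), (12, 108.7, 120), (15, 103.1, 60), (18, 99.8, 29), (21, 97.9, 28), (24, 88.5, 72), (27, 88.3, 77)]
   top pts centroid offset -0.8600975936014622 0.14252825813594935 398 bright cap [-0.4836  0.052 ]
med [(0, 109.2, 119), (3, 108.9, 121), (6, 109.9, 126), (9, 106.4, 87), (12, 100.1, 31), (15, 99.7, 28), (18, 94.7, 39), (21, 88.2, 75), (24, 88.0, 78), (27, 87.7, 78)]
   top pts centroid offset 0.1806856223367541 -0.393422992453686 215 bright cap [ 0.1844 -0.2399]
small [(0, 109.3, 125), (3, 109.2, 120), (6, 105.1, 70), (9, 99.0, 30), (12, 97.6, 28), (15, 90.5, 59), (18, 88.2, 73), (21, 88.3, 76), (24, 87.5, 77), (27, 87.9, 77)]
   top pts centroid offset 0.49622978242592186 0.1307458650505603 101 bright cap [0.1914 0.3335]
[[ 86  80  36  34  32  40  71 126 148 146 145 139 140 139 140 136 137 136
  134 130 130 130 126 129 130 126 132 129 127 123 127]
 [ 83  42  29 100 125 117  25  55  79  75  87 101 134 144 142 139 138 136
  135 133 129 130 129 126 132 126 132 127 128 131 131]
 [ 73  25 113 123 122 124 132  20  8
[... 812 characters left out ...]
   62  78  82  78  81  71  34  38 131 131  90  59  83]
 [ 59  70  74  85  86 101 131 112  82  73  66  78  78  30  28  35  27  54
   84  83  81  84  71  68  25  35 118 136  30  63  81]
 [211 207 164  85  53  60  68  75  82  90 105 122  99  75  68  66  80  79
   78  79  78  82  76  72  16  23  34  31  35  84  80]
 [104 113 134 135 161 212 213 160  76  56  63  69  75  83  84 124 132  93
   68  70  80  79  73  76  68  31  20  21  84  84  77]
 [211 181 127 105 103 113 107 130 223 213 206 196 117  82  61  63  70  78
   83 102 127 109  80  66  74  73  69  82  80  80  80]
 [118 122 129 163 201 212 175 125  97 104 109 134 131 159 214 210 166  88
   54  60  64  75  82  83 118 124 114  83  75  76  78]]
```

Each key has a collar at 100 mm, which is the fully pressed level, so the hard stop at TCP z≈124 (20 N) means the small key went all the way in. Next the medium key, with the same orientation.

```bash
python3 - <<'E'
from h import *
go(663.9,-235.5,134,65.2)
go(677.4,-170.9,145,65.2,T=(663.9,-235.5,145,65.2))
E
```

```text
off [ 0.652 -0.157  0.11 ] yaw -0.0001
off [ 0.643 -0.148 -0.   ] yaw -0.0
```

Call:
servo_tool(rows=[{"offset": [0.2, -0.05, -0.05], "yaw": 0, "claw": 0.53}, {"offset": [0.45, -0.11, -0.05], "yaw": 0, "claw": 0.53}, {"offset": [0.652, -0.157, -0.05], "yaw": 0, "claw": 0.53}, {"offset": [0.652, -0.157, 0], "yaw": 0, "claw": 0.53}, {"offset": [0.652, -0.157, 0.11], "yaw": 0, "claw": 0.53}, {"offset": [0.652, -0.157, 0.11], "yaw": 0, "claw": 0.53}])

```text
time: 77.47
ee_pos: [0.6637, -0.2356, 0.1325]
tcp_rot: [-179.9, 0.0, 65.2]
wrist_force: [-0.2, -1.1, 0.1]
opening: 0.0403
grasp_force: 0.0
```

Call:
servo_tool(rows=[{"offset": [0, 0, 0.04], "yaw": 0, "claw": 0.53}, {"offset": [0, 0, 0.08], "yaw": 0, "claw": 0.53}, {"offset": [0, 0, 0.11], "yaw": 0, "claw": 0.53}, {"offset": [0, 0, 0.11], "yaw": 0, "claw": 0.53}])

```text
time: 77.97
ee_pos: [0.6645, -0.2359, 0.1245]
tcp_rot: [179.9, 0.0, 65.2]
wrist_force: [-2.4, -1.0, 6.0]
opening: 0.0405
grasp_force: 3.1
```

Call:
servo_tool(rows=[{"offset": [0, 0, 0.015], "yaw": 0, "claw": 0.53}, {"offset": [0, 0, 0.03], "yaw": 0, "claw": 0.53}, {"offset": [0, 0, 0.03], "yaw": 0, "claw": 0.53}])

```text
time: 78.35
ee_pos: [0.6646, -0.236, 0.1241]
tcp_rot: [179.8, 0.0, 65.2]
wrist_force: [-7.9, 0.3, 19.4]
opening: 0.0401
grasp_force: 9.6
```

Fully pressed (19 N at the stop). I'll rise and press the large key.

Call:
servo_tool(rows=[{"offset": [0, 0, -0.02], "yaw": 0, "claw": 0.53}, {"offset": [0, 0, -0.1], "yaw": 0, "claw": 0.53}, {"offset": [0, 0, -0.28], "yaw": 0, "claw": 0.53}, {"offset": [0.3, -0.07, -0.28], "yaw": 0, "claw": 0.53}, {"offset": [0.643, -0.148, -0.28], "yaw": 0, "claw": 0.53}, {"offset": [0.643, -0.148, -0.28], "yaw": 0, "claw": 0.53}, {"offset": [0.643, -0.148, -0.14], "yaw": 0, "claw": 0.53}, {"offset": [0.643, -0.148, -0.14], "yaw": 0, "claw": 0.53}])

```text
time: 79.35
ee_pos: [0.6771, -0.1714, 0.1325]
tcp_rot: [-179.8, 0.0, 65.1]
wrist_force: [0.7, 0.1, -0.9]
opening: 0.0405
grasp_force: 0.0
```

Call:
servo_tool(rows=[{"offset": [0, 0, 0.04], "yaw": 0, "claw": 0.53}, {"offset": [0, 0, 0.08], "yaw": 0, "claw": 0.53}, {"offset": [0, 0, 0.11], "yaw": 0, "claw": 0.53}, {"offset": [0, 0, 0.11], "yaw": 0, "claw": 0.53}])

```text
time: 79.85
ee_pos: [0.678, -0.1714, 0.1245]
tcp_rot: [179.9, 0.0, 65.2]
wrist_force: [-3.1, -2.2, 6.8]
opening: 0.0402
grasp_force: 3.2
```

Call:
servo_tool(rows=[{"offset": [0, 0, 0.015], "yaw": 0, "claw": 0.53}, {"offset": [0, 0, 0.03], "yaw": 0, "claw": 0.53}, {"offset": [0, 0, 0.03], "yaw": 0, "claw": 0.53}])

```text
time: 80.22
ee_pos: [0.6782, -0.1715, 0.1241]
tcp_rot: [179.8, 0.0, 65.2]
wrist_force: [-8.6, -0.4, 19.1]
opening: 0.0401
grasp_force: 9.7
```

All three keys have been pressed in order. I'll rise, retreat clear, and check the final state.

Call:
servo_tool(rows=[{"offset": [0, 0, -0.02], "yaw": 0, "claw": 0.53}, {"offset": [0, 0, -0.2], "yaw": 0, "claw": 0.53}, {"offset": [0, 0, -0.6], "yaw": 0, "claw": 0.53}, {"offset": [0, -0.3, -0.8], "yaw": 0, "claw": 0.53}, {"offset": [0, -0.8, -1.0], "yaw": 0, "claw": 0.53}, {"offset": [0, -1.0, -1.0], "yaw": 0, "claw": 0.53}])

```text
time: 80.97
ee_pos: [0.5863, -0.128, 0.2237]
tcp_rot: [179.8, -0.1, 65.2]
wrist_force: [-0.1, -0.3, 0.3]
opening: 0.0402
grasp_force: 0.0
```

Call:
servo_tool(rows=[{"offset": [0, -0.5, 0], "yaw": 0, "claw": 0.53}, {"offset": [0, -1.0, 0], "yaw": 0, "claw": 0.53}, {"offset": [0, -1.0, 0], "yaw": 0, "claw": 0.53}])

```text
time: 81.35
ee_pos: [0.4943, -0.0857, 0.2219]
tcp_rot: [179.9, -0.0, 65.3]
wrist_force: [0.5, -0.6, 0.6]
opening: 0.0403
grasp_force: 0.0
```

Call:
servo_tool(rows=[{"offset": [-0.1, -0.5, 0], "yaw": 0, "claw": 0.53}, {"offset": [-0.3, -1.0, 0], "yaw": 0, "claw": 0.53}, {"offset": [-0.3, -1.0, 0], "yaw": 0, "claw": 0.53}])

```text
time: 81.72
ee_pos: [0.3916, -0.0721, 0.222]
tcp_rot: [179.9, -0.0, 65.2]
wrist_force: [0.8, -0.4, 1.2]
opening: 0.0403
grasp_force: 0.0
```

```bash
python3 - <<'E'
from h import *
p,d=snap('top','top40');P=cloud('top',d)
a=np.radians(-11.8);e=np.array([np.cos(a),np.sin(a)]);n=np.array([-e[1],e[0]])
m=box(P,.55,.66,-.28,-.19,.06,.08)
if m.sum()>10:
    c,w,h,_=rect(P,m,'fin'); r=np.array(c)-[745.4,-258.8]; print('fin hood frame (home -143)',r@e,r@n)
p2,d2=snap('side','side40');P2=cloud('side',d2); m=box(P2,.55,.66,-.28,-.19,.06,.08)
if m.sum()>10: 
    c,w,h,_=rect(P2,m,'fin side'); r=np.array(c)-[745.4,-258.8]; print(r@e,r@n)
rect(P,box(P,.34,.6,.04,.16,.066,.09),'scoop handle')
o=np.zeros((384,800,3),np.uint8);o[:,:512]=p;o[:240,512:]=cv2.resize(p2[110:250,190:360],(288,240));cv2.imwrite('pics/c40.png',o[:,:,::-1])
E
```

```text
fin 92 c [ 625.3 -241.9] wh 25.4 91.7 ang 54.7 zmed 0.0718 mean [ 613.2098 -233.4546]
fin hood frame (home -143) -121.02469669896534 -8.000732640976064
fin side 89 c [ 625.3 -240.6] wh 31.5 93.4 ang 56.0 zmed 0.0704 mean [ 618.3879 -237.9969]
-121.31268357129733 -6.794432224223562
scoop handle 275 c [411.9  88.8] wh 114.0 20.0 ang 4.6 zmed 0.0762 mean [411.9527  88.5059]
```

View pics/c40.png

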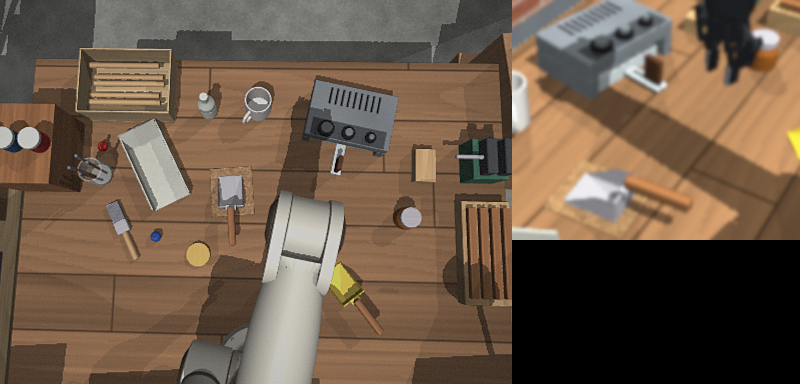

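The final view shows an empty tray, the scoop flat on its mat at (231,195), the dish in the hood with its fin at (339,160), and the bystanders where they were. One last check on how far home the dish is.

```bash
python3 - <<'E'
from h import *
a=np.radians(-11.8);e=np.array([np.cos(a),np.sin(a)]);n=np.array([-e[1],e[0]])
for nm in('top','side'):
    z=np.load(f'pics/{nm}40.npz');P=cloud(nm,z['d']);r=(P[...,:2]-[.7454,-.2588])*1e3;u=r@e;v=r@n
    m=(u>-185)&(u<-100)&(abs(v)<25)&(P[...,2]>.062)&(P[...,2]<.08); print(nm,m.sum(),np.percentile(u[m],[2,50,98]),np.percentile(v[m],[2,50,98]))
    z=np.load(f'pics/{nm}8.npz') if nm=='side' else np.load('pics/top0.npz');P=cloud(nm,z['d']);r=(P[...,:2]-[.7454,-.2588])*1e3;u=r@e;v=r@n
    m=(u>-205)&(u<-100)&(abs(v)<25)&(P[...,2]>.062)&(P[...,2]<.08); print(' start',m.sum(),np.percentile(u[m],[2,50,98]))
E
```

```text
top 75 [-163.3755 -144.4435 -122.2002] [-4.878   2.3527  8.5553]
 start 72 [-186.6118 -165.6029 -143.6816]
side 58 [-164.464  -148.0796 -124.6759] [-7.5211  3.0898  7.3777]
 start 61 [-188.8759 -171.2838 -145.8416]
```

```bash
python3 -c "
from h import *
print(job_done())"
```

```text
the job is handed in; nothing more can be done
None
```

I handed the job in: all five beads went into the drying dish, the dish is fully home under the hood, the keys were pressed small, medium, then large, and the scoop lies flat within about 5 mm of the middle of its mat.

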